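# Shake-test three sealed driver cases and present the rattling one to the code reader

### The job

Rattle-check the three sealed cases in the foam tray, from your left to your right: lift each one well clear of the tray, shake it briskly to and fro, level, through about 5 cm a few times while feeling for a part knocking about inside, and put it back down in its own pocket before you take the next (the last may stay in your grip if it is the one). Then take the one case that rattles and hold it up to the code reader, label end towards the window and about 10 cm from it, level, square to it and centred on it, with the other two cases home in their pockets and none of the things on the bench shifted. Finish holding it still there: do not put it down or let go.

Things in the scene. Friction and masses are not known exactly. Their poses are not given: they have to be found in the camera images.
- tray: white foam tray fixed to the bench, 170 (x) x 360 (y) x 26 high; origin at the centre of its underside. Three pockets side by side along its y, each 128 (x) x 58 (y), centres 115 mm apart, floor 12 mm above the bench, 14 mm deep: 4 mm of play round a case. Foam between pockets is 57 mm wide
- pocket_left (a point): centre of the floor of the left pocket (left and right as the robot sees them: left is +y), axes as the tray's; a case sitting home has its origin here
- pocket_middle (a point): centre of the floor of the middle pocket (left and right as the robot sees them: left is +y), axes as the tray's; a case sitting home has its origin here
- pocket_right (a point): centre of the floor of the right pocket (left and right as the robot sees them: left is +y), axes as the tray's; a case sitting home has its origin here
- case_a: sealed driver case, one of three that look alike: dark grey extruded body, black end caps, 120 long (x) x 50 wide (y) x 50 high, flat parallel sides to grip. Origin at the centre of its underside, z up. Starts home in any one of the pockets, standing 36 mm out of the tray, its white label end (+x) away from the robot; from the -x end a thin cable gland sticks out 14 mm, 34 mm up
- case_b: another such case, same shape, start and axes as case_a. The three weigh 0.25 to 0.8 kg each; weights differ by more than the loose part weighs and are no guide. Which name lies in which pocket, and which of them rattles, changes every time. The loose part lying at one end of its case makes a moment of about 0.05 N m about the middle of the case; in the quiet ones the weight is centred
- case_c: third such case, as case_a. In exactly one of the three a 140 g part 32 mm thick has broken loose and rolls freely on the inner floor (case_.._bay), 104 mm long (x), 38 mm wide; shaken, mostly along its length, it knocks and shifts its weight to and fro (also when the case is tipped end to end), felt as changing wrist moment and force. The quiet two are rigid throughout
- case_a_label (a point): centre of the white label (34 x 28) on the +x end of case_a: 60 mm along x from the case's origin and 25 mm up; axes as the case's
- case_b_label (a point): centre of the white label (34 x 28) on the +x end of case_b: 60 mm along x from the case's origin and 25 mm up; axes as the case's
- case_c_label (a point): centre of the white label (34 x 28) on the +x end of case_c: 60 mm along x from the case's origin and 25 mm up; axes as the case's
- reader: fixed code reader on a stand, beyond the tray: steel base 90 x 70 x 8, post 16 mm thick and 202 mm high, grey reading head 46 x 58 x 46 with its centre 160 mm above the bench and a dark round window in a ring of small lights on the side that faces the robot. Origin on the bench beneath the head; its -x is the way it looks
- reader_window (a point): centre of the reader's window, 19 mm ahead of the reader's origin and 160 mm above the bench; axes as the reader's: it looks along -x, z is up
- multimeter: bystander: grey multimeter lying flat, 150 x 75 x 34, on the robot's right; origin under its centre
- screw_bin: bystander: small black open bin, 100 x 75 x 40, to the left of the reader; origin under its centre
- screwdriver: bystander: screwdriver with black handle, 190 long along x, lying 55 mm beyond the right end of the tray; origin under its middle
- label_roll: bystander: roll of blank labels, 72 across, 30 high, lying flat beside the reader on its left; origin under its centre
- board: bystander: green circuit board 100 x 60 x 16 with components, lying flat just beyond the left end of the tray; origin under its centre
- brush: bystander: small wooden brush 125 long along x, lying beside the reader on its right; origin under its middle
There are look-alikes about, which are no part of the job. What is shaped like the case_a but turquoise or yellow is not meant. What is shaped like the case_b but pink is not meant.

How it is judged:
On the way, in this order (a step that is already met when the one before it is completed fails the run):
1. left case in the fingers, 45 mm or more above its pocket, others home: brisk level stroke (over 0.12 m/s, 8 mm or more off the pocket's axis) (((z of case_a in the frame of pocket_left above 0.045 m and contact force between the fingers and case_a above 0.5 N and linear speed of case_a above 0.12 m/s and horizontal distance between case_a and pocket_left above 0.008 m) or (z of case_b in the frame of pocket_left above 0.045 m and contact force between the fingers and case_b above 0.5 N and linear speed of case_b above 0.12 m/s and horizontal distance between case_b and pocket_left above 0.008 m) or (z of case_c in the frame of pocket_left above 0.045 m and contact force between the fingers and case_c above 0.5 N and linear speed of case_c above 0.12 m/s and horizontal distance between case_c and pocket_left above 0.008 m)) and ((distance between case_a and pocket_middle below 0.01 m and angle between case_a's own z axis and vertical below 0.1 rad) or (distance between case_b and pocket_middle below 0.01 m and angle between case_b's own z axis and vertical below 0.1 rad) or (distance between case_c and pocket_middle below 0.01 m and angle between case_c's own z axis and vertical below 0.1 rad)) and ((distance between case_a and pocket_right below 0.01 m and angle between case_a's own z axis and vertical below 0.1 rad) or (distance between case_b and pocket_right below 0.01 m and angle between case_b's own z axis and vertical below 0.1 rad) or (distance between case_c and pocket_right below 0.01 m and angle between case_c's own z axis and vertical below 0.1 rad))).
2. left case in the fingers, 45 mm or more above its pocket, others home: turning point (under 0.05 m/s) (((z of case_a in the frame of pocket_left above 0.045 m and contact force between the fingers and case_a above 0.5 N and linear speed of case_a below 0.05 m/s) or (z of case_b in the frame of pocket_left above 0.045 m and contact force between the fingers and case_b above 0.5 N and linear speed of case_b below 0.05 m/s) or (z of case_c in the frame of pocket_left above 0.045 m and contact force between the fingers and case_c above 0.5 N and linear speed of case_c below 0.05 m/s)) and ((distance between case_a and pocket_middle below 0.01 m and angle between case_a's own z axis and vertical below 0.1 rad) or (distance between case_b and pocket_middle below 0.01 m and angle between case_b's own z axis and vertical below 0.1 rad) or (distance between case_c and pocket_middle below 0.01 m and angle between case_c's own z axis and vertical below 0.1 rad)) and ((distance between case_a and pocket_right below 0.01 m and angle between case_a's own z axis and vertical below 0.1 rad) or (distance between case_b and pocket_right below 0.01 m and angle between case_b's own z axis and vertical below 0.1 rad) or (distance between case_c and pocket_right below 0.01 m and angle between case_c's own z axis and vertical below 0.1 rad))).
3. left case in the fingers, 45 mm or more above its pocket, others home: brisk level stroke back (all of step 1).
4. middle case in the fingers, 45 mm or more above its pocket, others home: brisk level stroke (over 0.12 m/s, 8 mm or more off the pocket's axis) (((z of case_a in the frame of pocket_middle above 0.045 m and contact force between the fingers and case_a above 0.5 N and linear speed of case_a above 0.12 m/s and horizontal distance between case_a and pocket_middle above 0.008 m) or (z of case_b in the frame of pocket_middle above 0.045 m and contact force between the fingers and case_b above 0.5 N and linear speed of case_b above 0.12 m/s and horizontal distance between case_b and pocket_middle above 0.008 m) or (z of case_c in the frame of pocket_middle above 0.045 m and contact force between the fingers and case_c above 0.5 N and linear speed of case_c above 0.12 m/s and horizontal distance between case_c and pocket_middle above 0.008 m)) and ((distance between case_a and pocket_left below 0.01 m and angle between case_a's own z axis and vertical below 0.1 rad) or (distance between case_b and pocket_left below 0.01 m and angle between case_b's own z axis and vertical below 0.1 rad) or (distance between case_c and pocket_left below 0.01 m and angle between case_c's own z axis and vertical below 0.1 rad)) and ((distance between case_a and pocket_right below 0.01 m and angle between case_a's own z axis and vertical below 0.1 rad) or (distance between case_b and pocket_right below 0.01 m and angle between case_b's own z axis and vertical below 0.1 rad) or (distance between case_c and pocket_right below 0.01 m and angle between case_c's own z axis and vertical below 0.1 rad))).
5. middle case in the fingers, 45 mm or more above its pocket, others home: turning point (under 0.05 m/s) (((z of case_a in the frame of pocket_middle above 0.045 m and contact force between the fingers and case_a above 0.5 N and linear speed of case_a below 0.05 m/s) or (z of case_b in the frame of pocket_middle above 0.045 m and contact force between the fingers and case_b above 0.5 N and linear speed of case_b below 0.05 m/s) or (z of case_c in the frame of pocket_middle above 0.045 m and contact force between the fingers and case_c above 0.5 N and linear speed of case_c below 0.05 m/s)) and ((distance between case_a and pocket_left below 0.01 m and angle between case_a's own z axis and vertical below 0.1 rad) or (distance between case_b and pocket_left below 0.01 m and angle between case_b's own z axis and vertical below 0.1 rad) or (distance between case_c and pocket_left below 0.01 m and angle between case_c's own z axis and vertical below 0.1 rad)) and ((distance between case_a and pocket_right below 0.01 m and angle between case_a's own z axis and vertical below 0.1 rad) or (distance between case_b and pocket_right below 0.01 m and angle between case_b's own z axis and vertical below 0.1 rad) or (distance between case_c and pocket_right below 0.01 m and angle between case_c's own z axis and vertical below 0.1 rad))).
6. middle case in the fingers, 45 mm or more above its pocket, others home: brisk level stroke back (all of step 4).
7. right case in the fingers, 45 mm or more above its pocket, others home: brisk level stroke (over 0.12 m/s, 8 mm or more off the pocket's axis) (((z of case_a in the frame of pocket_right above 0.045 m and contact force between the fingers and case_a above 0.5 N and linear speed of case_a above 0.12 m/s and horizontal distance between case_a and pocket_right above 0.008 m) or (z of case_b in the frame of pocket_right above 0.045 m and contact force between the fingers and case_b above 0.5 N and linear speed of case_b above 0.12 m/s and horizontal distance between case_b and pocket_right above 0.008 m) or (z of case_c in the frame of pocket_right above 0.045 m and contact force between the fingers and case_c above 0.5 N and linear speed of case_c above 0.12 m/s and horizontal distance between case_c and pocket_right above 0.008 m)) and ((distance between case_a and pocket_left below 0.01 m and angle between case_a's own z axis and vertical below 0.1 rad) or (distance between case_b and pocket_left below 0.01 m and angle between case_b's own z axis and vertical below 0.1 rad) or (distance between case_c and pocket_left below 0.01 m and angle between case_c's own z axis and vertical below 0.1 rad)) and ((distance between case_a and pocket_middle below 0.01 m and angle between case_a's own z axis and vertical below 0.1 rad) or (distance between case_b and pocket_middle below 0.01 m and angle between case_b's own z axis and vertical below 0.1 rad) or (distance between case_c and pocket_middle below 0.01 m and angle between case_c's own z axis and vertical below 0.1 rad))).
8. right case in the fingers, 45 mm or more above its pocket, others home: turning point (under 0.05 m/s) (((z of case_a in the frame of pocket_right above 0.045 m and contact force between the fingers and case_a above 0.5 N and linear speed of case_a below 0.05 m/s) or (z of case_b in the frame of pocket_right above 0.045 m and contact force between the fingers and case_b above 0.5 N and linear speed of case_b below 0.05 m/s) or (z of case_c in the frame of pocket_right above 0.045 m and contact force between the fingers and case_c above 0.5 N and linear speed of case_c below 0.05 m/s)) and ((distance between case_a and pocket_left below 0.01 m and angle between case_a's own z axis and vertical below 0.1 rad) or (distance between case_b and pocket_left below 0.01 m and angle between case_b's own z axis and vertical below 0.1 rad) or (distance between case_c and pocket_left below 0.01 m and angle between case_c's own z axis and vertical below 0.1 rad)) and ((distance between case_a and pocket_middle below 0.01 m and angle between case_a's own z axis and vertical below 0.1 rad) or (distance between case_b and pocket_middle below 0.01 m and angle between case_b's own z axis and vertical below 0.1 rad) or (distance between case_c and pocket_middle below 0.01 m and angle between case_c's own z axis and vertical below 0.1 rad))).
9. right case in the fingers, 45 mm or more above its pocket, others home: brisk level stroke back (all of step 7).
At the end, for the whole second after the job is handed in: rattling case gripped and still, touching nothing else, label end to the reader: label 60-140 mm before the window, within 30 mm of its axis sideways and in height, square within 0.25 rad, level within 0.2; the others home in pockets within 10 mm; no bystander moved 30 mm (((contact force between case_a_bay and anything else above 0.15 N and x of case_a_label in the frame of reader_window between -0.14 and -0.06 m and y of case_a_label in the frame of reader_window between -0.03 and 0.03 m and z of case_a_label in the frame of reader_window between -0.03 and 0.03 m and x of case_a in the frame of reader_window below -0.1 m and angle between the x axis of case_a and the x axis of reader_window, either way round below 0.25 rad and angle between case_a's own z axis and vertical below 0.2 rad and contact force between the fingers and case_a above 1 N and contact force between each of reader, tray and case_a below 0.05 N and height (world z) of case_a above 0.09 m and linear speed of case_a below 0.03 m/s and angular speed of case_a below 0.2 rad/s and ((distance between case_b and pocket_left below 0.01 m and angle between case_b's own z axis and vertical below 0.1 rad) or (distance between case_b and pocket_middle below 0.01 m and angle between case_b's own z axis and vertical below 0.1 rad) or (distance between case_b and pocket_right below 0.01 m and angle between case_b's own z axis and vertical below 0.1 rad)) and ((distance between case_c and pocket_left below 0.01 m and angle between case_c's own z axis and vertical below 0.1 rad) or (distance between case_c and pocket_middle below 0.01 m and angle between case_c's own z axis and vertical below 0.1 rad) or (distance between case_c and pocket_right below 0.01 m and angle between case_c's own z axis and vertical below 0.1 rad))) or (contact force between case_b_bay and anything else above 0.15 N and x of case_b_label in the frame of reader_window between -0.14 and -0.06 m and y of case_b_label in the frame of reader_window between -0.03 and 0.03 m and z of case_b_label in the frame of reader_window between -0.03 and 0.03 m and x of case_b in the frame of reader_window below -0.1 m and angle between the x axis of case_b and the x axis of reader_window, either way round below 0.25 rad and angle between case_b's own z axis and vertical below 0.2 rad and contact force between the fingers and case_b above 1 N and contact force between each of reader, tray and case_b below 0.05 N and height (world z) of case_b above 0.09 m and linear speed of case_b below 0.03 m/s and angular speed of case_b below 0.2 rad/s and ((distance between case_a and pocket_left below 0.01 m and angle between case_a's own z axis and vertical below 0.1 rad) or (distance between case_a and pocket_middle below 0.01 m and angle between case_a's own z axis and vertical below 0.1 rad) or (distance between case_a and pocket_right below 0.01 m and angle between case_a's own z axis and vertical below 0.1 rad)) and ((distance between case_c and pocket_left below 0.01 m and angle between case_c's own z axis and vertical below 0.1 rad) or (distance between case_c and pocket_middle below 0.01 m and angle between case_c's own z axis and vertical below 0.1 rad) or (distance between case_c and pocket_right below 0.01 m and angle between case_c's own z axis and vertical below 0.1 rad))) or (contact force between case_c_bay and anything else above 0.15 N and x of case_c_label in the frame of reader_window between -0.14 and -0.06 m and y of case_c_label in the frame of reader_window between -0.03 and 0.03 m and z of case_c_label in the frame of reader_window between -0.03 and 0.03 m and x of case_c in the frame of reader_window below -0.1 m and angle between the x axis of case_c and the x axis of reader_window, either way round below 0.25 rad and angle between case_c's own z axis and vertical below 0.2 rad and contact force between the fingers and case_c above 1 N and contact force between each of reader, tray and case_c below 0.05 N and height (world z) of case_c above 0.09 m and linear speed of case_c below 0.03 m/s and angular speed of case_c below 0.2 rad/s and ((distance between case_a and pocket_left below 0.01 m and angle between case_a's own z axis and vertical below 0.1 rad) or (distance between case_a and pocket_middle below 0.01 m and angle between case_a's own z axis and vertical below 0.1 rad) or (distance between case_a and pocket_right below 0.01 m and angle between case_a's own z axis and vertical below 0.1 rad)) and ((distance between case_b and pocket_left below 0.01 m and angle between case_b's own z axis and vertical below 0.1 rad) or (distance between case_b and pocket_middle below 0.01 m and angle between case_b's own z axis and vertical below 0.1 rad) or (distance between case_b and pocket_right below 0.01 m and angle between case_b's own z axis and vertical below 0.1 rad)))) and distance of each of multimeter, screw_bin, screwdriver, label_roll, board, brush from where it was at the start of the episode below 0.03 m); the arm keeps its last pose, push and grip.
It fails at once if a thing that stands by on the bench is knocked 30 mm or more out of its place (distance of any of multimeter, screw_bin, screwdriver, label_roll, board, brush from where it was at the start of the episode above 0.03 m).
It also fails if it takes over 72 s, if anything falls off the work surface, if the arm or the gripper's body presses on something with over 40 N, if the wrist force passes 120 N, or if a joint passes its speed limit or range.

### The arm

A 6-joint arm with a two-finger parallel gripper is mounted at the origin on the work surface. World frame = base frame: x ahead of the robot, y to its left, z up, the work surface at z = 0. Lengths are in m, angles in rad, forces in N, time in s.
With the tool pointing down it reaches from about 0.35 to 0.85 m from the base axis. Payload 8.1 kg.
Tool frame: the origin (TCP) lies midway between the tips of the shut fingers; the grasp point (between the pads) lies 19 mm behind it (robot.tcp_to_grasp is the distance from the TCP to the grasp point, in m); z points along the fingers, y is the direction in which the jaws open and shut (so a half turn about z gives the same grasp; the last joint's range is limited). The gripper opens to 93 mm and grips with 3 to 60 N. Pads are 15 mm wide; open, the fingers measure 128 mm over their backs; the gripper's body (75 mm by 188 mm) begins 65 mm behind the grasp point.
Start: joints at [1.025, 0.13, 1.488, -0, 1.523, -0.085], TCP at [0.267, 0.537, 0.219] pointing down, gripper open.
Joint ranges: [-2.96, 2.96], [-0.89, 2.26], [0.02, 2.5], [-1.34, 4.48], [0, 2.73], [-2.66, 2.66]. Speed limits (rad/s): [2.39, 2.39, 2.79, 3.14, 3.14, 3.14].

### API

Orientations are given as a rotation vector (axis times angle).
In Python, from plant import robot gives the robot as it stands.
- The arm moves only by the tool send_rows, never from a script. Its argument "series" is a list of rows, each an object of numbers: "wx", "wy", "wz": the turn, a rotation vector about the world's x, y, z in rad; "dx", "dy", "dz": the shift along the world's x, y, z in cm; "fingers": the closure in counts, from 0 (fully open) to 255 (shut). In form: [{"wx": .., "wy": .., "wz": .., "dx": .., "dy": .., "dz": .., "fingers": ..}, ...]. A call has 1 to 20 rows; each row shifts and turns the pose as measured when the row begins; what a row does not reach is not made up. A row lasts 1/12 s, in which the tool goes at most 41.7 mm and 7.16 degrees, less where a joint would pass 70% of its speed; a pose out of reach is approached as far as the arm can. A call is refused whole if a number of a shift passes 4.17 or a number of a turn 0.125, either way. A call with a gripper value outside its range is refused whole. The fingers move at their own pace and stop on an object; "newtons" is the grip in N (left out, the last holds). Time passes only in rows, so rows that do not move let the fingers close. It gives the time, the measured TCP pose, the force and the opening at its end, in the units of the state.
- robot.read_state(): the state, without advancing time (a new reading comes with each control period).
- robot.read_camera(name): name is "side" or "top" or "wrist"; returns the picture (420x560x3 uint8, red, green, blue); there is no depth.
- robot.camera_info(name): a dict with "intrinsics" (3x3 intrinsics, pixels), "extrinsics" (4x4, takes a point from world to camera coordinates); the wrist camera has in their place "tool_from_camera" (4x4, takes a point from camera to tool coordinates, whose origin is the TCP and whose axes are the flange's). Camera axes: x right, y up, looking along -z (the intrinsics and any distortion apply to the point x, -y, -z); pixel columns grow to the right and rows downward; lengths in m; the calibration is good to about 2 mm. A picture is of the moment at which its call begins: read the wrist's pose just before it. camera_info takes no time and is no camera call.
- robot.close_job(): hands the job in, once; it reports no verdict.
The state is a dict: "t": time; "q": joint angles; "dq": joint speeds; "joint_torque": joint torques, N m; "tool_pos": TCP position; "orientation": TCP orientation; "force": force on the tool from outside, world axes, zero at the start; "wrist_torque": the same for the moment, N m; "opening": finger opening in m.
Only numpy, scipy, OpenCV 4.12 (cv2) and the standard library are available. Lean on these libraries where they do the work, as an engineer would, in place of code of your own. Each camera call takes 0.05 s, during which the arm holds its last target.

## Working session

There is one attempt and no reset: what is moved stays moved. The work goes in short steps, Python scripts to look and compute and a tool call to move; the robot and the scene stay as the last step left them, time stands still between calls to the robot, and variables do not carry over. Pictures are saved under pics/ and viewed, and the job is handed in when it is done.

Besides the shell and the picture viewer there is one more tool, called after ">>>" as name([rows], argument=value, ...), one row to a line, values as JSON. send_rows: Moves the arm, as the interface text tells. Its arguments: {"type":"object","properties":{"series":{"type":"array","items":{"type":"object","properties":{"wx":{"type":"number"},"wy":{"type":"number"},"wz":{"type":"number"},"dx":{"type":"number"},"dy":{"type":"number"},"dz":{"type":"number"},"fingers":{"type":"number"}}}},"newtons":{"type":"number"}},"required":["series"]}

```bash
ls; mkdir -p pics
python3 - <<'E'
from plant import robot
import cv2
print(robot.read_state())
for n in ["side","top","wrist"]:
    print(n,robot.camera_info(n))
for n in ["side","top"]:
    cv2.imwrite(f"pics/{n}0.png",robot.read_camera(n)[:,:,::-1])
E
```

```text
pics
{'t': 0.0, 'q': array([ 1.02457167e+00,  1.31124777e-01,  1.48926897e+00, -1.16952817e-05,
        1.52299344e+00, -8.53721660e-02]), 'dq': array([-1.18529513e-03,  1.29005158e-05,  7.75723963e-04, -9.68918939e-04,
       -2.13432455e-04,  3.32991475e-04]), 'joint_torque': array([-1.85096367e-03, -5.59840214e+01, -4.91760886e+01,  7.66839506e-02,
        3.58412240e-02, -1.34229167e-04]), 'tool_pos': array([0.26650306, 0.53693761, 0.21761484]), 'orientation': array([-7.17390379e-01, -3.05802493e+00,  2.68468042e-03]), 'force': array([ 0.11393259, -0.39392641, -0.60280248]), 'wrist_torque': array([ 0.00573828, -0.00740309, -0.03140386]), 'opening': 0.09292006122638528}
side {'intrinsics': array([[529.598719  ,   0.        , 270.42900492],
       [  0.        , 529.598719  , 215.47612809],
       [  0.        ,   0.        ,   1.        ]]), 'extrinsics': array([[ 0.73833495, -0.67409676,  0.02133221, -0.3932085 ],
       [ 0.44955623,  0.51548241,  0.72950468, -0.32887282],
       [-0.50275312, -0.52902877,  0.68364308, -1.41864111],
       [ 0.        ,  0.        ,  0.        ,
[... 288 characters left out ...]
0.04687161,  0.21455906, -0.58016799],
       [-0.21410695,  0.0145214 ,  0.97670228, -1.09655204],
       [ 0.        ,  0.        ,  0.        ,  1.        ]])}
wrist {'intrinsics': array([[314.43788448,   0.        , 282.04596131],
       [  0.        , 314.43788448, 205.22252633],
       [  0.        ,   0.        ,   1.        ]]), 'tool_from_camera': array([[ 6.23563103e-04,  9.59381925e-01,  2.82109788e-01,
         7.89041029e-02],
       [ 9.99999240e-01, -8.98155999e-04,  8.44040201e-04,
        -9.92226743e-04],
       [ 1.06313551e-03,  2.82109047e-01, -9.59381757e-01,
        -1.66089262e-01],
       [ 0.00000000e+00,  0.00000000e+00,  0.00000000e+00,
         1.00000000e+00]])}
```

View pics/side0.png

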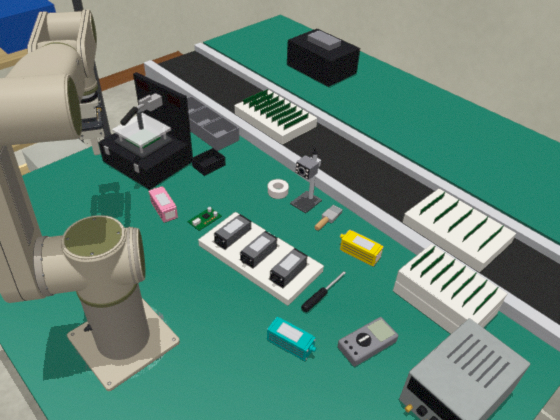

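View pics/top0.png

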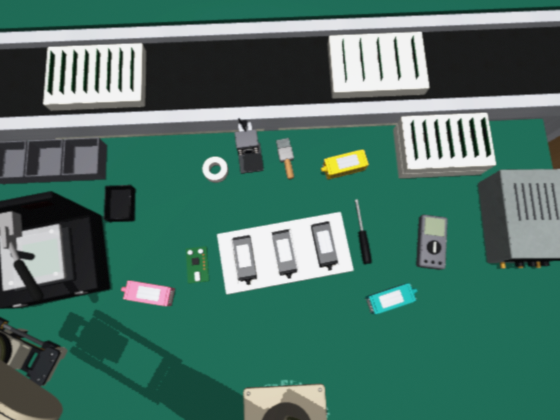

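The top view shows the white tray at about (285,250), turned slightly. Three dark cases sit at (245,258), (286,252) and (325,245), with the reader at (248,150). I'll measure these next.

```bash
cat > h.py <<'E'
import numpy as np, cv2
from plant import robot
def cam(n):
    c=robot.camera_info(n); return c["intrinsics"],c["extrinsics"]
def ray(n,u,v):
    K,E=cam(n); d=np.linalg.inv(K)@np.array([u,v,1.]); d=np.array([d[0],-d[1],-d[2]])
    R=E[:3,:3]; return -R.T@E[:3,3], R.T@d
def onz(n,u,v,z):
    o,d=ray(n,u,v); return o+d*(z-o[2])/d[2]
def tri(p,q):
    (o1,d1),(o2,d2)=ray(*p),ray(*q)
    A=np.stack([d1,-d2],1); s=np.linalg.lstsq(A,o2-o1,rcond=None)[0]
    a,b=o1+d1*s[0],o2+d2*s[1]; return (a+b)/2,np.linalg.norm(a-b)
def proj(n,P):
    K,E=cam(n); c=E[:3,:3]@P+E[:3,3]; p=K@np.array([c[0],-c[1],-c[2]]); return p[:2]/p[2]
E
python3 - <<'E'
import cv2
t=cv2.imread('pics/top0.png');s=cv2.imread('pics/side0.png')
cv2.imwrite('pics/tz.png',cv2.resize(t[120:300,180:380],None,fx=4,fy=3.3,interpolation=cv2.INTER_CUBIC)[:600])
cv2.imwrite('pics/tz.png',cv2.resize(t[110:300,180:380],None,fx=3.1,fy=3.1,interpolation=cv2.INTER_CUBIC))
cv2.imwrite('pics/sz.png',cv2.resize(s[140:310,190:380],None,fx=3.5,fy=3.5,interpolation=cv2.INTER_CUBIC))
E
```

```text
(no output)
```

View pics/tz.png

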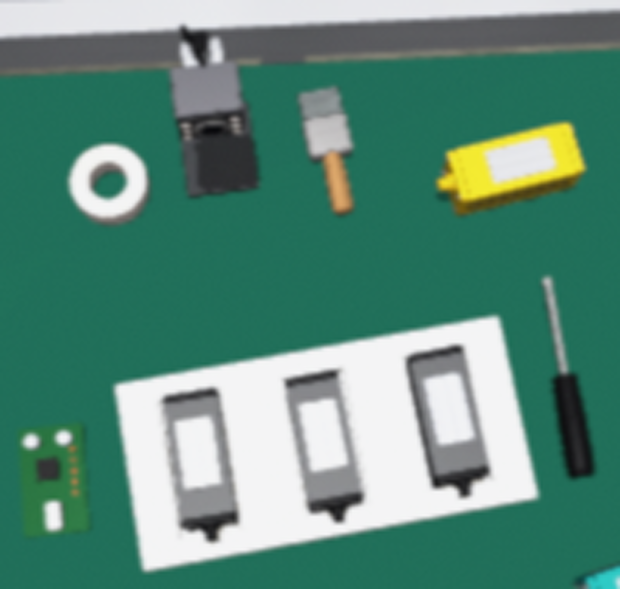

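View pics/sz.png

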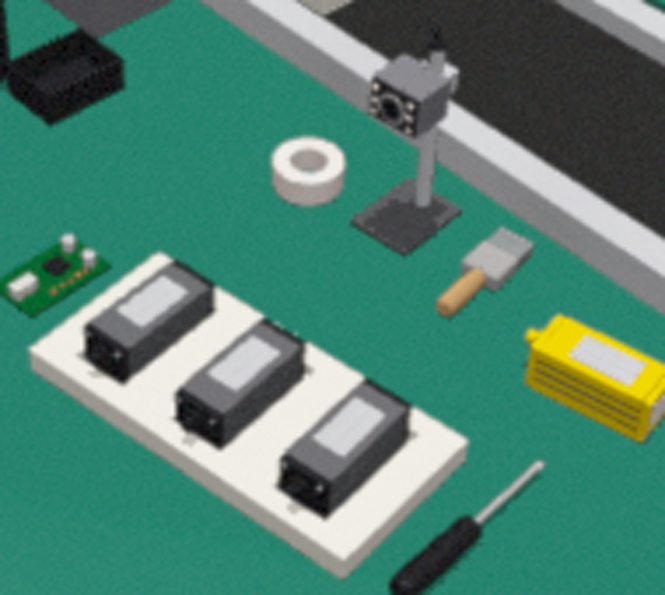

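Run:
```python
from h import *
t=cv2.imread('pics/top0.png');s=cv2.imread('pics/side0.png')
# tray outline: white component, filled hull
def quad(img,roi):
    m=np.zeros(img.shape[:2],np.uint8);x0,y0,x1,y1=roi
    m[y0:y1,x0:x1]=(img[y0:y1,x0:x1].min(2)>165)*255
    n,l,st,c=cv2.connectedComponentsWithStats(m)
    i=1+np.argmax(st[1:,4]);cn,_=cv2.findContours((l==i).astype(np.uint8),cv2.RETR_EXTERNAL,cv2.CHAIN_APPROX_NONE)
    h=cv2.convexHull(max(cn,key=cv2.contourArea));
    print([ (st[k][:5].tolist(),c[k].round(2).tolist()) for k in range(1,n) if st[k,4]>40])
    q=cv2.approxPolyDP(h,6,True).reshape(-1,2)
    return q,m
for n,img,roi in (('top',t,(210,205,360,300)),('side',s,(190,205,330,305))):
    q,m=quad(img,roi);print(n,q.tolist())
    for p in q: print('   z.026',onz(n,*p,.026).round(4))
```

```text
[([217, 212, 136, 82, 5181], [283.42, 252.72]), ([316, 230, 17, 24, 293], [324.39, 241.52]), ([276, 238, 17, 25, 309], [283.71, 249.83]), ([236, 244, 16, 24, 308], [243.34, 255.57])]
top [[340, 213], [352, 270], [226, 293], [218, 234]]
   z.026 [ 0.5728 -0.1843  0.026 ]
   z.026 [ 0.408  -0.2048  0.026 ]
   z.026 [0.3619 0.1497 0.026 ]
   z.026 [0.5284 0.169  0.026 ]
[([199, 212, 124, 88, 2443], [262.16, 259.03]), ([224, 219, 19, 14, 144], [232.94, 225.59]), ([250, 236, 20, 15, 157], [259.19, 243.22]), ([280, 254, 20, 16, 173], [289.35, 261.36])]
side [[199, 239], [235, 212], [322, 267], [287, 299]]
   z.026 [0.3604 0.144  0.026 ]
   z.026 [0.5246 0.166  0.026 ]
   z.026 [ 0.566  -0.1914  0.026 ]
   z.026 [ 0.4046 -0.2087  0.026 ]
```

Run:
```python
from h import *
T=[(243.34,255.57),(283.71,249.83),(324.39,241.52)];S=[(232.94,225.59),(259.19,243.22),(289.35,261.36)]
P=[]
for a,b in zip(T,S):
    p,e=tri(('top',*a),('side',*b));P.append(p);print(p.round(4),'gap',round(e,4),'onz62',onz('top',*a,.062).round(4),onz('side',*b,.062).round(4))
P=np.array(P);d=P[0]-P[2];print('yaw',np.arctan2(-d[0],d[1]),np.linalg.norm(d))
t=cv2.imread('pics/top0.png');s=cv2.imread('pics/side0.png')
# white light dots on reader
cv2.imwrite('pics/rs.png',cv2.resize(s[140:220,280:330],None,fx=7,fy=7,interpolation=cv2.INTER_CUBIC))
cv2.imwrite('pics/rt.png',cv2.resize(t[110:180,225:275],None,fx=8,fy=8,interpolation=cv2.INTER_CUBIC))
```

```text
[0.4598 0.0964 0.0559] gap 0.0003 onz62 [0.4592 0.0958 0.062 ] [0.4558 0.0915 0.062 ]
[ 0.4704 -0.0156  0.0565] gap 0.0002 onz62 [ 0.4696 -0.0154  0.062 ] [ 0.4669 -0.0196  0.062 ]
[ 0.4879 -0.1295  0.0567] gap 0.0001 onz62 [ 0.4872 -0.1288  0.062 ] [ 0.4845 -0.1328  0.062 ]
yaw 0.12407906978856907 0.22761285672529968
```

View pics/rs.png

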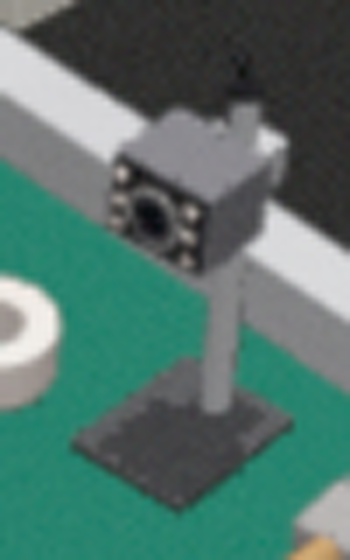

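View pics/rt.png

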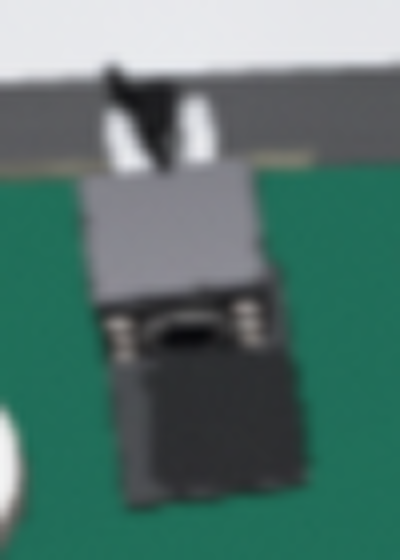

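Run:
```python
from h import *
p,e=tri(('top',225+185/8,110+330/8),('side',280+152/7,140+215/7));print('window',p.round(4),e)
f=lambda x,y,z:onz('top',225+x/8,110+y/8,z)
g=lambda x,y,z:onz('side',280+x/7,140+y/7,z)
for nm,pts,z,h in (('headtop',[(95,300),(272,272),(255,163),(83,180)],.183,f),('base top',[(130,503),(306,480)],.008,f),('base side',[(72,440),(182,512),(295,425),(180,358)],.008,g),('head side',[(118,155),(207,210),(265,160),(180,108)],.183,g)):
    Q=[h(*a,z) for a in pts];print(nm,[q[:2].round(4).tolist() for q in Q],np.mean(Q,0).round(4))
    d=Q[0]-Q[1];print(' front edge yaw',np.arctan2(-d[0],d[1]),np.linalg.norm(d))
    if len(Q)>2:
        d=Q[2]-Q[1];print(' side yaw',np.arctan2(d[1],d[0]),np.linalg.norm(d)); d=Q[3]-Q[2];print(' back',np.arctan2(-d[0],d[1]),np.linalg.norm(d)); d=Q[3]-Q[0];print(' side2',np.arctan2(d[1],d[0]),np.linalg.norm(d))
```

```text
window [0.7261 0.0673 0.1542] 0.0009537386657344514
headtop [[0.7264, 0.0947], [0.7333, 0.0371], [0.7714, 0.0412], [0.7681, 0.0975]] [0.7498 0.0676 0.183 ]
 front edge yaw 0.11933288402605939 0.05803984021889191
 side yaw 0.107172459147095 0.03829167606815673
 back 0.05830182106044512 0.05641727996463447
 side2 0.06682344549244151 0.04178751020643998
base top [[0.7134, 0.0987], [0.7192, 0.0324]] [0.7163 0.0656 0.008 ]
 front edge yaw 0.08847114711939455 0.0664887565727698
base side [[0.709, 0.0924], [0.7129, 0.0202], [0.7999, 0.028], [0.7931, 0.1013]] [0.7537 0.0605 0.008 ]
 front edge yaw 0.05351653101715265 0.07230173328773579
 side yaw 0.08953134665635072 0.08739757808973764
 back 0.09279825887882201 0.0735775400078645
 side2 0.10516861855823546 0.08456417522003443
head side [[0.7189, 0.0841], [0.7208, 0.0288], [0.7674, 0.0373], [0.766, 0.0908]] [0.7433 0.0602 0.183 ]
 front edge yaw 0.03489779450884675 0.05534099813903639
 side yaw 0.18059075099061372 0.04732624806828262
 back 0.026152299868570587 0.05354593793635571
 side2 0.14176944323732546 0.047564503556638084
```

>>> send_rows([
  {"dx":1.6,"dy":-3.6,"wz":0.05},
  {"dx":1.6,"dy":-3.6,"wz":0.05},
  {"dx":1.6,"dy":-3.6,"wz":0.05},
  {"dx":1.6,"dy":-3.6,"wz":0.05},
  {"dx":1.6,"dy":-3.6,"wz":0.05},
  {"dx":1.6,"dy":-3.6,"wz":0.05},
  {"dx":1.6,"dy":-3.6,"wz":0.05},
  {"dx":1.6,"dy":-3.6,"wz":0.05},
  {"dx":1.6,"dy":-3.6,"wz":0.05},
  {"dx":1.6,"dy":-3.6,"wz":0.05},
  {"dx":1.6,"dy":-3.6,"wz":0.05},
  {"dx":1.6,"dy":-3.6,"wz":0.05},
], newtons=50)

```text
schema error: expected keys wx, wy, wz, dx, dy, dz, fingers
```

```bash
cat >> h.py <<'E'
from scipy.spatial.transform import Rotation as Ro
def st(p=True):
    s=robot.read_state(); R=Ro.from_rotvec(s['orientation']).as_matrix()
    if p: print('t',round(s['t'],2),'tcp',s['tool_pos'].round(4),'jawyaw',round(float(np.arctan2(-R[0,1],R[1,1])),4),'z',R[:,2].round(3),'F',s['force'].round(2),'M',s['wrist_torque'].round(3),'open',round(s['opening'],4),'q',s['q'].round(2))
    return s,R
def wtri_ray(s,R,u,v):
    c=robot.camera_info('wrist');K=c['intrinsics'];T=c['tool_from_camera']
    d=np.linalg.inv(K)@np.array([u,v,1.]);d=np.array([d[0],-d[1],-d[2]])
    return s['tool_pos']+R@T[:3,3], R@T[:3,:3]@d
def wonz(s,R,u,v,z):
    o,d=wtri_ray(s,R,u,v);return o+d*(z-o[2])/d[2]
E
python3 -c "
from h import *
st()"
```

```text
t 0.1 tcp [0.2665 0.537  0.2177] jawyaw -0.4608 z [-0.001 -0.001 -1.   ] F [ 0.57 -0.2   0.15] M [ 0.027 -0.063 -0.026] open 0.0935 q [ 1.02  0.13  1.49  0.    1.52 -0.09]
```

>>> send_rows([
  {"wx":0,"wy":0,"wz":0.05,"dx":1.6,"dy":-3.6,"dz":0,"fingers":0},
  {"wx":0,"wy":0,"wz":0.05,"dx":1.6,"dy":-3.6,"dz":0,"fingers":0},
  {"wx":0,"wy":0,"wz":0.05,"dx":1.6,"dy":-3.6,"dz":0,"fingers":0},
  {"wx":0,"wy":0,"wz":0.05,"dx":1.6,"dy":-3.6,"dz":0,"fingers":0},
  {"wx":0,"wy":0,"wz":0.05,"dx":1.6,"dy":-3.6,"dz":0,"fingers":0},
  {"wx":0,"wy":0,"wz":0.05,"dx":1.6,"dy":-3.6,"dz":0,"fingers":0},
  {"wx":0,"wy":0,"wz":0.05,"dx":1.6,"dy":-3.6,"dz":0,"fingers":0},
  {"wx":0,"wy":0,"wz":0.05,"dx":1.6,"dy":-3.6,"dz":0,"fingers":0},
  {"wx":0,"wy":0,"wz":0.05,"dx":1.6,"dy":-3.6,"dz":0,"fingers":0},
  {"wx":0,"wy":0,"wz":0.05,"dx":1.6,"dy":-3.6,"dz":0,"fingers":0},
  {"wx":0,"wy":0,"wz":0.05,"dx":1.6,"dy":-3.6,"dz":0,"fingers":0},
  {"wx":0,"wy":0,"wz":0.05,"dx":1.6,"dy":-3.6,"dz":0,"fingers":0},
], newtons=50)

```text
t: 1.1
tool_pos: [0.4549, 0.0897, 0.2101]
orientation: [0.282, -3.123, 0.014]
force: [0.5, 0.6, -0.0]
opening: 0.0929
```

```bash
python3 -c "
from h import *
st()"
```

```text
t 1.1 tcp [0.4549 0.0897 0.2101] jawyaw 0.1799 z [-0.005 -0.009 -1.   ] F [ 0.55  0.58 -0.03] M [ 0.026 -0.066  0.04 ] open 0.0929 q [ 0.09 -0.24  1.86 -0.01  1.53 -1.66]
```

>>> send_rows([
  {"wx":0,"wy":0,"wz":-0.05,"dx":0.5,"dy":0.6,"dz":-1.5,"fingers":0},
  {"wx":0,"wy":0,"wz":0,"dx":0,"dy":0,"dz":0,"fingers":0},
  {"wx":0,"wy":0,"wz":0,"dx":0,"dy":0,"dz":0,"fingers":0},
])

```text
t: 1.35
tool_pos: [0.4624, 0.086, 0.1946]
orientation: [0.197, -3.129, 0.018]
force: [0.5, -0.1, -0.3]
opening: 0.0929
```

```bash
python3 -c "
from h import *
s,R=st()
im=robot.read_camera('wrist')[:,:,::-1]; cv2.imwrite('pics/w1.png',im); np.savez('w1.npz',p=s['tool_pos'],R=R)"
```

```text
t 1.35 tcp [0.4624 0.086  0.1946] jawyaw 0.1255 z [-0.006 -0.012 -1.   ] F [ 0.49 -0.08 -0.27] M [ 0.023 -0.01  -0.011] open 0.0929 q [ 0.08 -0.21  1.86 -0.01  1.49 -1.61]
```

View pics/w1.png

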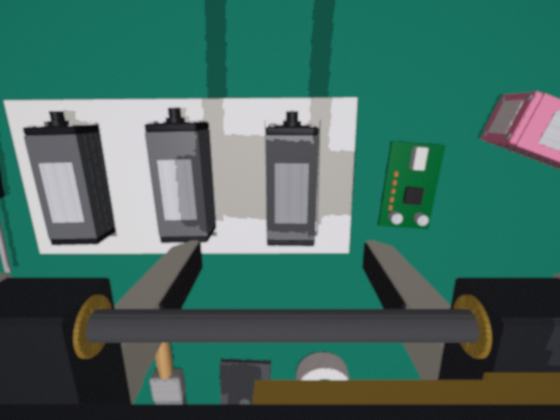

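The wrist view shows the left case at (291,185), its label at (291,193), and tray corners at about (357,98), (350,254) and (40,254). I'll cross-check the positions from these.

Run:
```python
from h import *
im=cv2.imread('pics/w1.png');d=np.load('w1.npz');s={'tool_pos':d['p']};R=d['R']
top=[(243.34,255.57),(283.71,249.83),(324.39,241.52)];side=[(232.94,225.59),(259.19,243.22),(289.35,261.36)]
for i,(x0,y0,x1,y1) in enumerate([(272,157,312,228),(155,155,200,225),(36,158,86,228)]):
    sub=im[y0:y1,x0:x1]; g=sub.min(2); m=(g>115).astype(np.uint8)
    n,l,stt,c=cv2.connectedComponentsWithStats(m);k=1+np.argmax(stt[1:,4]);q=cv2.minAreaRect(np.argwhere(l==k)[:,::-1].astype(np.float32))
    u,v=np.array(q[0])+[x0,y0]
    o,dd=wtri_ray(s,R,u,v); 
    def tr(n2,p):
        o2,d2=ray(n2,*p);a=np.linalg.lstsq(np.stack([dd,-d2],1),o2-o,rcond=None)[0];A,B=o+dd*a[0],o2+d2*a[1];return ((A+B)/2).round(4),round(np.linalg.norm(A-B),4)
    print((u,v),stt[k,4],'wrist z62',wonz(s,R,u,v,.062).round(4),'w+top',tr('top',top[i]),'w+side',tr('side',side[i]))
for p in [(357,98),(350,254),(40,254),(6,101)]: print('tray',wonz(s,R,*p,.026).round(4))
# left case top corners
for p in [(267,135),(317,135),(315,243),(268,243)]: print('case',wonz(s,R,*p,.062).round(4))
```

```text
(np.float64(291.5), np.float64(193.0)) 1999 wrist z62 [0.4564 0.0922 0.062 ] w+top (array([0.4605, 0.095 , 0.0468]), np.float64(0.0041)) w+side (array([0.4565, 0.0923, 0.0609]), np.float64(0.0002))
(np.float64(175.69862937927246), np.float64(188.6369857788086)) 2149 wrist z62 [ 0.4666 -0.0208  0.062 ] w+top (array([ 0.4661, -0.0163,  0.0724]), np.float64(0.005)) w+side (array([ 0.4662, -0.0204,  0.0631]), np.float64(0.0001))
(np.float64(60.924407958984375), np.float64(192.0159149169922)) 2159 wrist z62 [ 0.4846 -0.1334  0.062 ] w+top (array([ 0.4845, -0.1287,  0.068 ]), np.float64(0.0038)) w+side (array([ 0.4844, -0.133 ,  0.0624]), np.float64(0.0002))
tray [0.3589 0.1463 0.026 ]
tray [0.5283 0.1709 0.026 ]
tray [ 0.5758 -0.1883  0.026 ]
tray [ 0.4066 -0.2084  0.026 ]
case [0.4043 0.0622 0.062 ]
case [0.3984 0.1083 0.062 ]
case [0.5055 0.1231 0.062 ]
case [0.5118 0.0754 0.062 ]
```

>>> send_rows([
  {"wx":0.012,"wy":-0.006,"wz":0,"dx":-0.6,"dy":0.62,"dz":-3,"fingers":0},
  {"wx":0,"wy":0,"wz":0,"dx":0,"dy":0,"dz":-3,"fingers":0},
  {"wx":0,"wy":0,"wz":0,"dx":0,"dy":0,"dz":-3,"fingers":0},
  {"wx":0,"wy":0,"wz":0,"dx":0,"dy":0,"dz":-1,"fingers":0},
  {"wx":0,"wy":0,"wz":0,"dx":0,"dy":0,"dz":0,"fingers":0},
])

```text
t: 1.82
tool_pos: [0.4553, 0.099, 0.0957]
orientation: [-0.215, 3.128, 0.003]
force: [-0.3, 1.1, -0.5]
opening: 0.0927
```

```bash
python3 -c "
from h import *
st()"
```

```text
t 1.82 tcp [0.4553 0.099  0.0957] jawyaw 0.1373 z [ 0.006  0.002 -1.   ] F [-0.35  1.09 -0.49] M [0.051 0.022 0.004] open 0.0927 q [ 0.1  -0.15  2.    0.    1.29 -1.61]
```

>>> send_rows([
  {"wx":0,"wy":0.004,"wz":-0.012,"dx":0.1,"dy":-0.5,"dz":-2,"fingers":0},
  {"wx":0,"wy":0,"wz":0,"dx":0,"dy":0,"dz":-1,"fingers":0},
  {"wx":0,"wy":0,"wz":0,"dx":0,"dy":0,"dz":0,"fingers":0},
  {"wx":0,"wy":0,"wz":0,"dx":0,"dy":0,"dz":0,"fingers":0},
])

```text
t: 2.15
tool_pos: [0.4577, 0.0973, 0.0699]
orientation: [-0.206, 3.129, 0.004]
force: [-0.6, -0.3, -0.2]
opening: 0.0931
```

```bash
python3 -c "
from h import *
st()"
```

```text
t 2.15 tcp [0.4577 0.0973 0.0699] jawyaw 0.1316 z [ 0.005  0.003 -1.   ] F [-0.59 -0.3  -0.15] M [ 0.036  0.03  -0.058] open 0.0931 q [ 0.1  -0.11  2.01  0.    1.24 -1.61]
```

>>> send_rows([
  {"wx":0,"wy":0.004,"wz":-0.007,"dx":-0.1,"dy":-0.5,"dz":-1.2,"fingers":0},
  {"wx":0,"wy":0,"wz":0,"dx":0,"dy":0,"dz":-1.2,"fingers":0},
  {"wx":0,"wy":0,"wz":0,"dx":0,"dy":0,"dz":-1,"fingers":0},
  {"wx":0,"wy":0,"wz":0,"dx":0,"dy":0,"dz":0,"fingers":0},
])

```text
t: 2.48
tool_pos: [0.4601, 0.0927, 0.0377]
orientation: [-0.196, 3.127, 0.005]
force: [-0.2, 0.9, -0.8]
opening: 0.093
```

```bash
python3 -c "
from h import *
st()"
```

```text
t 2.48 tcp [0.4601 0.0927 0.0377] jawyaw 0.1252 z [ 0.008  0.004 -1.   ] F [-0.25  0.93 -0.78] M [ 0.029  0.034 -0.02 ] open 0.093 q [ 0.09 -0.06  2.03  0.    1.16 -1.61]
```

>>> send_rows([
  {"wx":-0.004,"wy":0.01,"wz":0,"dx":-0.35,"dy":0,"dz":-0.4,"fingers":0},
  {"wx":0,"wy":0,"wz":0,"dx":0,"dy":0,"dz":0,"fingers":0},
  {"wx":0,"wy":0,"wz":0,"dx":0,"dy":0,"dz":0,"fingers":0},
])

```text
t: 2.73
tool_pos: [0.4555, 0.0925, 0.0323]
orientation: [0.195, -3.131, 0.001]
force: [0.1, -0.6, -0.7]
opening: 0.0931
```

```bash
python3 -c "
from h import *
st()"
```

```text
t 2.73 tcp [0.4555 0.0925 0.0323] jawyaw 0.1247 z [-0.005 -0.001 -1.   ] F [ 0.11 -0.62 -0.66] M [ 0.052 -0.029 -0.012] open 0.0931 q [ 0.09 -0.05  2.03 -0.    1.17 -1.61]
```

>>> send_rows([
  {"wx":0,"wy":0,"wz":0,"dx":0,"dy":0,"dz":0,"fingers":255},
  {"wx":0,"wy":0,"wz":0,"dx":0,"dy":0,"dz":0,"fingers":255},
  {"wx":0,"wy":0,"wz":0,"dx":0,"dy":0,"dz":0,"fingers":255},
  {"wx":0,"wy":0,"wz":0,"dx":0,"dy":0,"dz":0,"fingers":255},
  {"wx":0,"wy":0,"wz":0,"dx":0,"dy":0,"dz":0,"fingers":255},
  {"wx":0,"wy":0,"wz":0,"dx":0,"dy":0,"dz":0,"fingers":255},
], newtons=50)

```text
t: 3.23
tool_pos: [0.4565, 0.0927, 0.0336]
orientation: [0.196, -3.133, 0.001]
force: [-0.7, -0.3, -0.2]
opening: 0.0575
```

```bash
python3 -c "
from h import *
st()"
```

```text
t 3.23 tcp [0.4565 0.0927 0.0336] jawyaw 0.1249 z [-0.003 -0.001 -1.   ] F [-0.66 -0.33 -0.17] M [ 0.058  0.001 -0.065] open 0.0575 q [ 0.09 -0.05  2.03 -0.    1.17 -1.61]
```

Still closing, so it needs a few more rows.

>>> send_rows([
  {"wx":0,"wy":0,"wz":0,"dx":0,"dy":0,"dz":0,"fingers":255},
  {"wx":0,"wy":0,"wz":0,"dx":0,"dy":0,"dz":0,"fingers":255},
  {"wx":0,"wy":0,"wz":0,"dx":0,"dy":0,"dz":0,"fingers":255},
  {"wx":0,"wy":0,"wz":0,"dx":0,"dy":0,"dz":0,"fingers":255},
])

```text
t: 3.57
tool_pos: [0.4566, 0.0927, 0.0337]
orientation: [0.196, -3.133, 0.001]
force: [-0.2, 0.2, 1.2]
opening: 0.05
```

```bash
python3 -c "
from h import *
st()"
```

```text
t 3.57 tcp [0.4566 0.0927 0.0337] jawyaw 0.1248 z [-0.002 -0.001 -1.   ] F [-0.24  0.18  1.16] M [ 0.106 -0.01   0.015] open 0.05 q [ 0.09 -0.05  2.03 -0.    1.17 -1.61]
```

>>> send_rows([
  {"wx":0,"wy":0,"wz":0,"dx":0,"dy":0,"dz":1,"fingers":255},
  {"wx":0,"wy":0,"wz":0,"dx":0,"dy":0,"dz":2,"fingers":255},
  {"wx":0,"wy":0,"wz":0,"dx":0,"dy":0,"dz":2,"fingers":255},
  {"wx":0,"wy":0,"wz":0,"dx":0,"dy":0,"dz":2,"fingers":255},
  {"wx":0,"wy":0,"wz":0,"dx":0,"dy":0,"dz":1,"fingers":255},
  {"wx":0,"wy":0,"wz":0,"dx":0,"dy":0,"dz":0,"fingers":255},
  {"wx":0,"wy":0,"wz":0,"dx":0,"dy":0,"dz":0,"fingers":255},
  {"wx":0,"wy":0,"wz":0,"dx":0,"dy":0,"dz":0,"fingers":255},
])

```text
t: 4.23
tool_pos: [0.4525, 0.0923, 0.1161]
orientation: [0.196, -3.126, 0.001]
force: [0.5, 0.5, -2.8]
opening: 0.0499
```

```bash
python3 -c "
from h import *
st()"
```

```text
t 4.23 tcp [0.4525 0.0923 0.1161] jawyaw 0.1249 z [-0.009 -0.001 -1.   ] F [ 0.54  0.48 -2.83] M [ 0.08   0.019 -0.056] open 0.0499 q [ 0.09 -0.17  1.97 -0.    1.35 -1.61]
```

>>> send_rows([
  {"wx":0,"wy":-0.009,"wz":0,"dx":1.7,"dy":0.21,"dz":0,"fingers":255},
  {"wx":0,"wy":0,"wz":0,"dx":2.3,"dy":0.29,"dz":0,"fingers":255},
  {"wx":0,"wy":0,"wz":0,"dx":1,"dy":0.12,"dz":0,"fingers":255},
  {"wx":0,"wy":0,"wz":0,"dx":0,"dy":0,"dz":0,"fingers":255},
  {"wx":0,"wy":0,"wz":0,"dx":0,"dy":0,"dz":0,"fingers":255},
  {"wx":0,"wy":0,"wz":0,"dx":0,"dy":0,"dz":0,"fingers":255},
])

```text
t: 4.73
tool_pos: [0.4988, 0.0982, 0.1079]
orientation: [0.195, -3.123, 0.002]
force: [0.4, 0.6, -3.5]
opening: 0.0497
```

```bash
python3 -c "
from h import *
st()"
```

```text
t 4.73 tcp [0.4988 0.0982 0.1079] jawyaw 0.1249 z [-0.012 -0.002 -1.   ] F [ 0.41  0.62 -3.5 ] M [ 0.057 -0.045 -0.016] open 0.0497 q [ 0.09 -0.02  1.85 -0.    1.32 -1.6 ]
```

>>> send_rows([
  {"wx":0,"wy":0,"wz":0,"dx":-1.7,"dy":-0.21,"dz":0,"fingers":255},
  {"wx":0,"wy":0,"wz":0,"dx":-2.3,"dy":-0.29,"dz":0,"fingers":255},
  {"wx":0,"wy":0,"wz":0,"dx":-2,"dy":-0.25,"dz":0,"fingers":255},
  {"wx":0,"wy":0,"wz":0,"dx":-1,"dy":-0.12,"dz":0,"fingers":255},
  {"wx":0,"wy":0,"wz":0,"dx":0,"dy":0,"dz":0,"fingers":255},
  {"wx":0,"wy":0,"wz":0,"dx":0,"dy":0,"dz":0,"fingers":255},
  {"wx":0,"wy":0,"wz":0,"dx":0,"dy":0,"dz":0,"fingers":255},
])

```text
t: 5.32
tool_pos: [0.42, 0.0886, 0.1031]
orientation: [0.195, -3.115, 0.003]
force: [1.2, 0.5, -2.7]
opening: 0.05
```

```bash
python3 -c "
from h import *
st()"
```

```text
t 5.32 tcp [0.42   0.0886 0.1031] jawyaw 0.125 z [-0.02  -0.003 -1.   ] F [ 1.16  0.52 -2.71] M [0.045 0.011 0.058] open 0.05 q [ 0.09 -0.24  2.06 -0.    1.34 -1.61]
```

>>> send_rows([
  {"wx":0,"wy":-0.02,"wz":0,"dx":1.7,"dy":0.21,"dz":0.4,"fingers":255},
  {"wx":0,"wy":0,"wz":0,"dx":2.3,"dy":0.29,"dz":0.4,"fingers":255},
  {"wx":0,"wy":0,"wz":0,"dx":2,"dy":0.25,"dz":0.2,"fingers":255},
  {"wx":0,"wy":0,"wz":0,"dx":0,"dy":0,"dz":0,"fingers":255},
  {"wx":0,"wy":0,"wz":0,"dx":-2,"dy":-0.25,"dz":0.2,"fingers":255},
  {"wx":0,"wy":0,"wz":0,"dx":-2.3,"dy":-0.29,"dz":0.2,"fingers":255},
  {"wx":0,"wy":0,"wz":0,"dx":-0.6,"dy":-0.07,"dz":0,"fingers":255},
  {"wx":0,"wy":0,"wz":0,"dx":0,"dy":0,"dz":0,"fingers":255},
  {"wx":0,"wy":0,"wz":0,"dx":0,"dy":0,"dz":0,"fingers":255},
])

```text
t: 6.07
tool_pos: [0.4348, 0.0903, 0.116]
orientation: [0.196, -3.135, 0.005]
force: [0.5, 0.4, -3.3]
opening: 0.0495
```

```bash
cat >> h.py <<'E'
def av(k=5):
    a=[]
    for i in range(k):
        s=robot.read_state(); a.append(np.r_[s['force'],s['wrist_torque']]); robot.read_camera('top')
    a=np.array(a);print('F,M mean',a.mean(0).round(3),'sd',a.std(0).round(3)); st()
E
python3 -c "
from h import *
av()"
```

```text
F,M mean [-0.215 -0.061 -2.772  0.048 -0.022  0.015] sd [0.469 0.344 0.333 0.018 0.013 0.037]
t 6.32 tcp [0.4351 0.0903 0.116 ] jawyaw 0.1246 z [-0.001 -0.003 -1.   ] F [ 0.53  0.07 -2.95] M [0.031 0.015 0.017] open 0.0498 q [ 0.09 -0.23  2.03 -0.    1.35 -1.6 ]
```

>>> send_rows([
  {"wx":0,"wy":0.07,"wz":0,"dx":0,"dy":0,"dz":0,"fingers":255},
  {"wx":0,"wy":0.07,"wz":0,"dx":0,"dy":0,"dz":0,"fingers":255},
  {"wx":0,"wy":0,"wz":0,"dx":0,"dy":0,"dz":0,"fingers":255},
  {"wx":0,"wy":0,"wz":0,"dx":0,"dy":0,"dz":0,"fingers":255},
  {"wx":0,"wy":0,"wz":0,"dx":0,"dy":0,"dz":0,"fingers":255},
  {"wx":0,"wy":0,"wz":0,"dx":0,"dy":0,"dz":0,"fingers":255},
  {"wx":0,"wy":0,"wz":0,"dx":0,"dy":0,"dz":0,"fingers":255},
])

```text
t: 6.9
tool_pos: [0.4354, 0.0905, 0.1146]
orientation: [0.188, -2.994, -0.008]
force: [-0.2, 0.4, -3.1]
opening: 0.0499
```

```bash
python3 -c "
from h import *
av()"
```

```text
F,M mean [ 1.580e-01 -1.110e-01 -2.884e+00  2.800e-02 -1.580e-01  1.000e-03] sd [0.62  0.386 0.3   0.031 0.034 0.028]
t 7.15 tcp [0.4355 0.0905 0.1147] jawyaw 0.1241 z [-0.142 -0.003 -0.99 ] F [-0.42 -0.19 -2.59] M [ 0.038 -0.162 -0.021] open 0.0496 q [ 0.08 -0.07  1.89  0.01  1.46 -1.62]
```

>>> send_rows([
  {"wx":0,"wy":-0.1,"wz":0,"dx":0,"dy":0,"dz":0,"fingers":255},
  {"wx":0,"wy":-0.1,"wz":0,"dx":0,"dy":0,"dz":0,"fingers":255},
  {"wx":0,"wy":-0.08,"wz":0,"dx":0,"dy":0,"dz":0,"fingers":255},
  {"wx":0,"wy":0,"wz":0,"dx":0,"dy":0,"dz":0,"fingers":255},
  {"wx":0,"wy":0,"wz":0,"dx":0,"dy":0,"dz":0,"fingers":255},
  {"wx":0,"wy":0,"wz":0,"dx":0,"dy":0,"dz":0,"fingers":255},
  {"wx":0,"wy":0,"wz":0,"dx":0,"dy":0,"dz":0,"fingers":255},
  {"wx":0,"wy":0,"wz":0,"dx":0,"dy":0,"dz":0,"fingers":255},
])

```text
t: 7.82
tool_pos: [0.4337, 0.0901, 0.1102]
orientation: [-0.187, 3.004, -0.018]
force: [-0.1, 0.5, -3.3]
opening: 0.0496
```

```bash
python3 -c "
from h import *
av()"
```

```text
F,M mean [-0.152 -0.105 -2.921  0.035  0.115 -0.015] sd [0.676 0.423 0.331 0.017 0.017 0.011]
t 8.07 tcp [0.4332 0.0901 0.1096] jawyaw 0.1228 z [ 0.132 -0.004 -0.991] F [-0.46  0.04 -3.04] M [0.043 0.167 0.006] open 0.0501 q [ 0.1  -0.38  2.16 -0.02  1.23 -1.59]
```

>>> send_rows([
  {"wx":0,"wy":0.07,"wz":0,"dx":0,"dy":0,"dz":0,"fingers":255},
  {"wx":-0.003,"wy":0.06,"wz":0,"dx":0,"dy":0,"dz":0.3,"fingers":255},
  {"wx":0,"wy":0,"wz":0,"dx":0,"dy":0,"dz":0,"fingers":255},
])

```text
t: 8.32
tool_pos: [0.4316, 0.0901, 0.1116]
orientation: [0.196, -3.13, 0.01]
force: [1.2, -0.3, -2.8]
opening: 0.05
```

```bash
python3 -c "
from h import *
av(6)"
```

```text
F,M mean [ 0.107 -0.15  -3.018  0.042 -0.018  0.017] sd [0.708 0.422 0.376 0.027 0.034 0.023]
t 8.62 tcp [0.4302 0.0902 0.1111] jawyaw 0.1254 z [-0.002 -0.007 -1.   ] F [ 0.32 -0.41 -2.29] M [ 0.051 -0.02  -0.005] open 0.0496 q [ 0.1  -0.24  2.04 -0.01  1.34 -1.6 ]
```

>>> send_rows([
  {"wx":0,"wy":0.07,"wz":0,"dx":0,"dy":0,"dz":0,"fingers":255},
  {"wx":0,"wy":0.07,"wz":0,"dx":0,"dy":0,"dz":0,"fingers":255},
  {"wx":0,"wy":0,"wz":0,"dx":0,"dy":0,"dz":0,"fingers":255},
  {"wx":0,"wy":0,"wz":0,"dx":0,"dy":0,"dz":0,"fingers":255},
  {"wx":0,"wy":0,"wz":0,"dx":0,"dy":0,"dz":0,"fingers":255},
  {"wx":0,"wy":0,"wz":0,"dx":0,"dy":0,"dz":0,"fingers":255},
  {"wx":0,"wy":-0.07,"wz":0,"dx":0,"dy":0,"dz":0,"fingers":255},
  {"wx":0,"wy":-0.065,"wz":0,"dx":0,"dy":0,"dz":0,"fingers":255},
  {"wx":0,"wy":0,"wz":0,"dx":0,"dy":0,"dz":0,"fingers":255},
  {"wx":0,"wy":0,"wz":0,"dx":0,"dy":0,"dz":0,"fingers":255},
])

```text
t: 9.45
tool_pos: [0.4268, 0.0905, 0.1099]
orientation: [-0.199, 3.132, -0.011]
force: [1.1, -0.8, -3.7]
opening: 0.0496
```

```bash
python3 -c "
from h import *
av(6)"
```

```text
F,M mean [ 0.615  0.105 -2.941  0.063 -0.015 -0.   ] sd [0.517 0.63  0.615 0.02  0.026 0.029]
t 9.75 tcp [0.4276 0.0904 0.1095] jawyaw 0.1263 z [ 0.002 -0.007 -1.   ] F [-0.16  0.34 -2.78] M [ 0.04  -0.007  0.028] open 0.0498 q [ 0.1  -0.25  2.05 -0.01  1.33 -1.6 ]
```

>>> send_rows([
  {"wx":0.007,"wy":0.002,"wz":-0.001,"dx":2,"dy":0.2,"dz":-1.5,"fingers":255},
  {"wx":0,"wy":0,"wz":0,"dx":0.7,"dy":0,"dz":-2,"fingers":255},
  {"wx":0,"wy":0,"wz":0,"dx":0,"dy":0,"dz":-1,"fingers":255},
  {"wx":0,"wy":0,"wz":0,"dx":0,"dy":0,"dz":0,"fingers":255},
  {"wx":0,"wy":0,"wz":0,"dx":0,"dy":0,"dz":0,"fingers":255},
])

```text
t: 10.17
tool_pos: [0.4573, 0.0924, 0.0643]
orientation: [0.196, -3.135, -0.001]
force: [-0.4, -0.1, -1.9]
opening: 0.0496
```

```bash
python3 -c "
from h import *
st()"
```

```text
t 10.17 tcp [0.4573 0.0924 0.0643] jawyaw 0.1248 z [-0.  0. -1.] F [-0.39 -0.06 -1.93] M [ 0.052  0.002 -0.019] open 0.0496 q [ 0.09 -0.1   2.01  0.    1.23 -1.61]
```

Excellent alignment. Lowering now.

>>> send_rows([
  {"wx":0,"wy":0,"wz":0,"dx":-0.05,"dy":0,"dz":-1,"fingers":255},
  {"wx":0,"wy":0,"wz":0,"dx":0,"dy":0,"dz":-1,"fingers":255},
  {"wx":0,"wy":0,"wz":0,"dx":0,"dy":0,"dz":-0.6,"fingers":255},
  {"wx":0,"wy":0,"wz":0,"dx":0,"dy":0,"dz":-0.1,"fingers":255},
  {"wx":0,"wy":0,"wz":0,"dx":0,"dy":0,"dz":0,"fingers":255},
])

```text
t: 10.58
tool_pos: [0.4563, 0.0925, 0.0361]
orientation: [-0.196, 3.135, 0.001]
force: [-0.4, -0.2, -3.3]
opening: 0.0497
```

```bash
python3 -c "
from h import *
st()"
```

```text
t 10.58 tcp [0.4563 0.0925 0.0361] jawyaw 0.1251 z [ 0.  0. -1.] F [-0.41 -0.18 -3.28] M [ 0.069 -0.083  0.008] open 0.0497 q [ 0.09 -0.06  2.03  0.    1.17 -1.61]
```

>>> send_rows([
  {"wx":0,"wy":0,"wz":0,"dx":0,"dy":0,"dz":-0.25,"fingers":255},
  {"wx":0,"wy":0,"wz":0,"dx":0,"dy":0,"dz":0,"fingers":255},
  {"wx":0,"wy":0,"wz":0,"dx":0,"dy":0,"dz":0,"fingers":0},
  {"wx":0,"wy":0,"wz":0,"dx":0,"dy":0,"dz":0,"fingers":0},
  {"wx":0,"wy":0,"wz":0,"dx":0,"dy":0,"dz":0,"fingers":0},
  {"wx":0,"wy":0,"wz":0,"dx":0,"dy":0,"dz":0,"fingers":0},
  {"wx":0,"wy":0,"wz":0,"dx":0,"dy":0,"dz":0,"fingers":0},
  {"wx":0,"wy":0,"wz":0,"dx":0,"dy":0,"dz":1,"fingers":0},
  {"wx":0,"wy":0,"wz":0,"dx":0,"dy":0,"dz":2,"fingers":0},
  {"wx":0,"wy":0,"wz":0,"dx":0,"dy":0,"dz":3,"fingers":0},
  {"wx":0,"wy":0,"wz":0,"dx":0,"dy":0,"dz":2,"fingers":0},
  {"wx":0,"wy":0,"wz":0,"dx":0.25,"dy":-3,"dz":0,"fingers":0},
  {"wx":0,"wy":0,"wz":0,"dx":0.25,"dy":-3,"dz":0,"fingers":0},
  {"wx":0,"wy":0,"wz":0,"dx":0.25,"dy":-3,"dz":0,"fingers":0},
  {"wx":0,"wy":0,"wz":0,"dx":0.2,"dy":-1.5,"dz":0,"fingers":0},
  {"wx":0,"wy":0,"wz":0,"dx":0,"dy":0,"dz":0,"fingers":0},
  {"wx":0,"wy":0,"wz":0,"dx":0,"dy":0,"dz":0,"fingers":0},
])

```text
t: 12.0
tool_pos: [0.4694, -0.0156, 0.1294]
orientation: [-0.201, 3.122, -0.002]
force: [0.8, 0.6, 0.0]
opening: 0.093
```

```bash
python3 -c "
from h import *
s,R=st()
im=robot.read_camera('wrist')[:,:,::-1]; cv2.imwrite('pics/w2.png',im); np.savez('w2.npz',p=s['tool_pos'],R=R)
cv2.imwrite('pics/s2.png',cv2.resize(robot.read_camera('side')[140:310,190:380,::-1],None,fx=3.5,fy=3.5))"
```

```text
t 12.0 tcp [ 0.4694 -0.0156  0.1294] jawyaw 0.1288 z [ 0.013 -0.    -1.   ] F [0.77 0.62 0.02] M [ 0.061 -0.005  0.023] open 0.093 q [-0.14 -0.18  1.96  0.    1.35 -1.84]
```

View pics/w2.png

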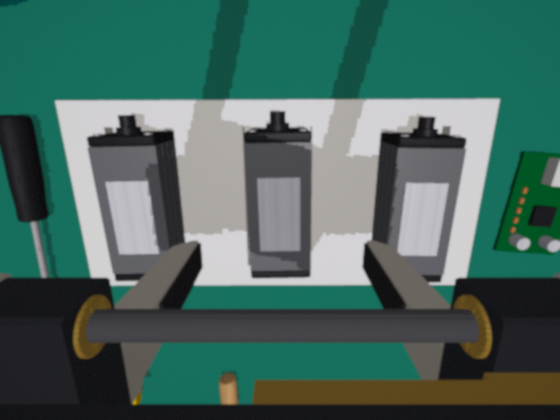

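View pics/s2.png

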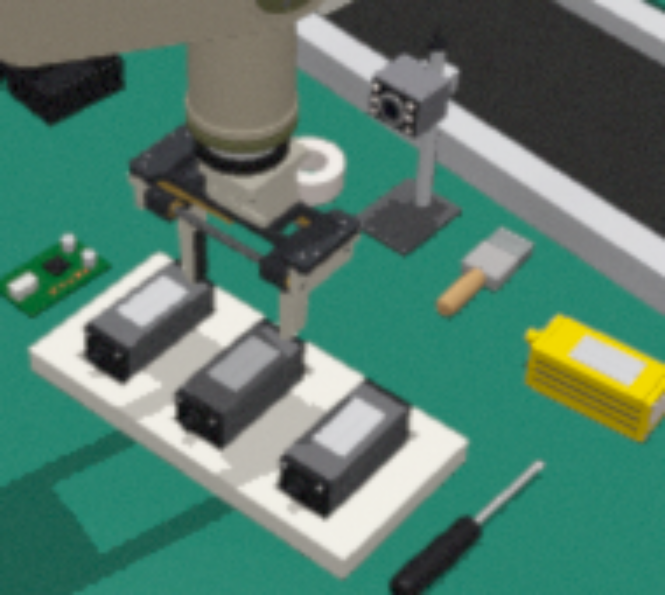

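The left case is home again. In the wrist view the middle case's label is at (279,214), with its neighbours level on either side.

Run:
```python
from h import *
im=cv2.imread('pics/w2.png');d=np.load('w2.npz');s={'tool_pos':d['p']};R=d['R']
for (x0,y0,x1,y1) in [(252,170,308,258),(104,175,160,262),(396,175,452,262)]:
    g=im[y0:y1,x0:x1].min(2);m=(g>105).astype(np.uint8)
    n,l,stt,c=cv2.connectedComponentsWithStats(m);k=1+np.argmax(stt[1:,4]);q=cv2.minAreaRect(np.argwhere(l==k)[:,::-1].astype(np.float32))
    u,v=np.array(q[0])+[x0,y0];print((u,v),stt[k],wonz(s,R,u,v,.062).round(4))
```

```text
(np.float64(278.5), np.float64(214.0)) [   5    7   44   75 3066] [ 0.467  -0.0197  0.062 ]
(np.float64(131.524019241333), np.float64(217.15309524536133)) [   0    4   56   77 3290] [ 0.4845 -0.1336  0.062 ]
(np.float64(421.04475021362305), np.float64(216.28404998779297)) [   0    0   54   82 3592] [0.4544 0.0909 0.062 ]
```

>>> send_rows([
  {"wx":0,"wy":0.01,"wz":-0.004,"dx":-0.2,"dy":-0.4,"dz":-2,"fingers":0},
  {"wx":0,"wy":0,"wz":0,"dx":0,"dy":0,"dz":-3,"fingers":0},
  {"wx":0,"wy":0,"wz":0,"dx":0,"dy":0,"dz":-2,"fingers":0},
  {"wx":0,"wy":0,"wz":0,"dx":0,"dy":0,"dz":0,"fingers":0},
  {"wx":0,"wy":0,"wz":0,"dx":0,"dy":0,"dz":0,"fingers":0},
])

```text
t: 12.52
tool_pos: [0.468, -0.0137, 0.0592]
orientation: [-0.207, 3.129, 0.001]
force: [1.1, -0.4, 0.2]
opening: 0.093
```

```bash
python3 -c "
from h import *
st()"
```

```text
t 12.52 tcp [ 0.468  -0.0137  0.0592] jawyaw 0.1318 z [ 0.005  0.001 -1.   ] F [ 1.14 -0.42  0.2 ] M [ 0.014 -0.006  0.018] open 0.093 q [-0.14 -0.09  2.02  0.    1.21 -1.84]
```

>>> send_rows([
  {"wx":0,"wy":0.004,"wz":-0.008,"dx":-0.1,"dy":-0.7,"dz":-0.4,"fingers":0},
  {"wx":0,"wy":0,"wz":0,"dx":0,"dy":0,"dz":-0.5,"fingers":0},
  {"wx":0,"wy":0,"wz":0,"dx":0,"dy":0,"dz":0,"fingers":0},
])

```text
t: 12.77
tool_pos: [0.468, -0.0198, 0.0521]
orientation: [-0.197, 3.132, 0.001]
force: [0.0, -0.3, 0.1]
opening: 0.0931
```

```bash
python3 -c "
from h import *
st()"
```

```text
t 12.77 tcp [ 0.468  -0.0198  0.0521] jawyaw 0.1258 z [ 0.003  0.001 -1.   ] F [ 0.   -0.28  0.09] M [0.072 0.034 0.021] open 0.0931 q [-0.15 -0.08  2.02  0.    1.2  -1.85]
```

>>> send_rows([
  {"wx":0,"wy":0.003,"wz":0,"dx":-0.1,"dy":0,"dz":-1,"fingers":0},
  {"wx":0,"wy":0,"wz":0,"dx":0,"dy":0,"dz":-0.8,"fingers":0},
  {"wx":0,"wy":0,"wz":0,"dx":0,"dy":0,"dz":0,"fingers":100},
  {"wx":0,"wy":0,"wz":0,"dx":0,"dy":0,"dz":0,"fingers":100},
])

```text
t: 13.1
tool_pos: [0.4689, -0.0203, 0.0345]
orientation: [-0.196, 3.132, -0.0]
force: [0.5, -0.6, -0.1]
opening: 0.0838
```

```bash
python3 -c "
from h import *
st()"
```

```text
t 13.1 tcp [ 0.4689 -0.0203  0.0345] jawyaw 0.1252 z [ 0.004  0.    -1.   ] F [ 0.46 -0.65 -0.11] M [ 0.096 -0.019 -0.088] open 0.0838 q [-0.15 -0.05  2.03  0.    1.16 -1.85]
```

>>> send_rows([
  {"wx":0,"wy":0.004,"wz":0,"dx":-0.2,"dy":0,"dz":-0.1,"fingers":255},
  {"wx":0,"wy":0,"wz":0,"dx":0,"dy":0,"dz":0,"fingers":255},
  {"wx":0,"wy":0,"wz":0,"dx":0,"dy":0,"dz":0,"fingers":255},
  {"wx":0,"wy":0,"wz":0,"dx":0,"dy":0,"dz":0,"fingers":255},
  {"wx":0,"wy":0,"wz":0,"dx":0,"dy":0,"dz":0,"fingers":255},
  {"wx":0,"wy":0,"wz":0,"dx":0,"dy":0,"dz":0,"fingers":255},
  {"wx":0,"wy":0,"wz":0,"dx":0,"dy":0,"dz":0,"fingers":255},
  {"wx":0,"wy":0,"wz":0,"dx":0,"dy":0,"dz":0,"fingers":255},
])

```text
t: 13.77
tool_pos: [0.4668, -0.0201, 0.0336]
orientation: [0.196, -3.135, -0.001]
force: [-0.0, 0.7, -1.5]
opening: 0.0498
```

```bash
python3 -c "
from h import *
st()"
```

```text
t 13.77 tcp [ 0.4668 -0.0201  0.0336] jawyaw 0.1251 z [-0.001  0.    -1.   ] F [-0.03  0.65 -1.54] M [ 0.012 -0.066 -0.106] open 0.0498 q [-0.15 -0.05  2.03  0.    1.16 -1.85]
```

>>> send_rows([
  {"wx":0,"wy":0,"wz":0,"dx":0,"dy":0,"dz":1,"fingers":255},
  {"wx":0,"wy":0,"wz":0,"dx":0,"dy":0,"dz":2,"fingers":255},
  {"wx":0,"wy":0,"wz":0,"dx":0,"dy":0,"dz":2,"fingers":255},
  {"wx":0,"wy":0,"wz":0,"dx":0,"dy":0,"dz":2,"fingers":255},
  {"wx":0,"wy":0,"wz":0,"dx":0,"dy":0,"dz":1.2,"fingers":255},
  {"wx":0,"wy":0,"wz":0,"dx":0,"dy":0,"dz":0,"fingers":255},
  {"wx":0,"wy":-0.005,"wz":0,"dx":0,"dy":0,"dz":0,"fingers":255},
  {"wx":0,"wy":0,"wz":0,"dx":0,"dy":0,"dz":0,"fingers":255},
])

```text
t: 14.43
tool_pos: [0.4616, -0.0193, 0.1168]
orientation: [0.196, -3.131, -0.003]
force: [-0.3, -0.1, -6.2]
opening: 0.0498
```

```bash
python3 -c "
from h import *
av(4)"
```

```text
F,M mean [-2.500e-02  2.470e-01 -5.997e+00  3.700e-02  1.500e-02 -4.000e-03] sd [0.225 0.34  0.456 0.021 0.024 0.022]
t 14.63 tcp [ 0.461  -0.0192  0.116 ] jawyaw 0.1248 z [-0.006  0.002 -1.   ] F [ 0.96  0.03 -6.02] M [ 0.053  0.03  -0.053] open 0.0495 q [-0.15 -0.17  1.98  0.    1.34 -1.85]
```

>>> send_rows([
  {"wx":0,"wy":0,"wz":0,"dx":1.7,"dy":0.21,"dz":0.2,"fingers":255},
  {"wx":0,"wy":0,"wz":0,"dx":2.3,"dy":0.29,"dz":0.3,"fingers":255},
  {"wx":0,"wy":0,"wz":0,"dx":1,"dy":0.12,"dz":0.2,"fingers":255},
  {"wx":0,"wy":0,"wz":0,"dx":0,"dy":0,"dz":0,"fingers":255},
  {"wx":0,"wy":0,"wz":0,"dx":0,"dy":0,"dz":0,"fingers":255},
])

```text
t: 15.05
tool_pos: [0.5093, -0.0125, 0.1183]
orientation: [0.194, -3.121, -0.006]
force: [0.3, -0.9, -5.4]
opening: 0.05
```

```bash
python3 -c "
from h import *
av(4)"
```

```text
F,M mean [-0.643 -0.534 -5.749  0.037 -0.029  0.034] sd [0.636 0.341 0.488 0.04  0.006 0.038]
t 15.25 tcp [ 0.5088 -0.0126  0.1187] jawyaw 0.1241 z [-0.014  0.003 -1.   ] F [-0.04 -0.27 -6.04] M [0.048 0.014 0.036] open 0.0497 q [-0.13 -0.03  1.84  0.    1.35 -1.82]
```

>>> send_rows([
  {"wx":0,"wy":-0.012,"wz":0,"dx":-1.7,"dy":-0.21,"dz":0,"fingers":255},
  {"wx":0,"wy":0,"wz":0,"dx":-2.3,"dy":-0.29,"dz":0,"fingers":255},
  {"wx":0,"wy":0,"wz":0,"dx":-2,"dy":-0.25,"dz":0,"fingers":255},
  {"wx":0,"wy":0,"wz":0,"dx":-0.5,"dy":-0.06,"dz":0,"fingers":255},
  {"wx":0,"wy":0,"wz":0,"dx":0,"dy":0,"dz":0,"fingers":255},
  {"wx":0,"wy":0,"wz":0,"dx":1.7,"dy":0.21,"dz":0.3,"fingers":255},
  {"wx":0,"wy":0,"wz":0,"dx":2.3,"dy":0.29,"dz":0.3,"fingers":255},
  {"wx":0,"wy":0,"wz":0,"dx":1.5,"dy":0.19,"dz":0.2,"fingers":255},
  {"wx":0,"wy":0,"wz":0,"dx":0,"dy":0,"dz":0,"fingers":255},
  {"wx":0,"wy":0,"wz":0,"dx":-2,"dy":-0.25,"dz":0,"fingers":255},
  {"wx":0,"wy":0,"wz":0,"dx":-2,"dy":-0.25,"dz":0,"fingers":255},
  {"wx":0,"wy":0,"wz":0,"dx":-0.3,"dy":-0.04,"dz":0,"fingers":255},
  {"wx":0,"wy":0,"wz":0,"dx":0,"dy":0,"dz":0,"fingers":255},
  {"wx":0,"wy":0,"wz":0,"dx":0,"dy":0,"dz":0,"fingers":255},
])

```text
t: 16.42
tool_pos: [0.4553, -0.0193, 0.1262]
orientation: [-0.192, 3.134, 0.004]
force: [-0.3, 0.3, -5.1]
opening: 0.0499
```

```bash
python3 -c "
from h import *
av(4)"
```

```text
F,M mean [-4.40e-02  2.25e-01 -5.95e+00  4.90e-02 -2.30e-02 -2.00e-03] sd [0.332 0.126 0.603 0.021 0.02  0.016]
t 16.62 tcp [ 0.4556 -0.0193  0.1262] jawyaw 0.1228 z [ 0.002  0.003 -1.   ] F [ 0.29  0.02 -5.93] M [ 0.056 -0.035 -0.006] open 0.0495 q [-0.16 -0.21  1.99  0.    1.36 -1.85]
```

>>> send_rows([
  {"wx":0,"wy":0.07,"wz":0,"dx":0,"dy":0,"dz":0,"fingers":255},
  {"wx":0,"wy":0.07,"wz":0,"dx":0,"dy":0,"dz":0,"fingers":255},
  {"wx":0,"wy":0,"wz":0,"dx":0,"dy":0,"dz":0,"fingers":255},
  {"wx":0,"wy":0,"wz":0,"dx":0,"dy":0,"dz":0,"fingers":255},
  {"wx":0,"wy":0,"wz":0,"dx":0,"dy":0,"dz":0,"fingers":255},
  {"wx":0,"wy":0,"wz":0,"dx":0,"dy":0,"dz":0,"fingers":255},
  {"wx":0,"wy":-0.065,"wz":0,"dx":0,"dy":0,"dz":0,"fingers":255},
  {"wx":0,"wy":-0.065,"wz":0,"dx":0,"dy":0,"dz":0,"fingers":255},
  {"wx":0,"wy":0,"wz":0,"dx":0,"dy":0,"dz":0,"fingers":255},
  {"wx":0,"wy":0,"wz":0,"dx":0,"dy":0,"dz":0,"fingers":255},
])

```text
t: 17.45
tool_pos: [0.4554, -0.0187, 0.124]
orientation: [0.193, -3.132, -0.005]
force: [0.8, 0.4, -5.2]
opening: 0.0494
```

```bash
python3 -c "
from h import *
av(5)"
```

```text
F,M mean [ 5.010e-01  1.400e-01 -5.666e+00  3.000e-02 -3.300e-02  3.000e-03] sd [0.62  0.303 0.277 0.02  0.033 0.027]
t 17.7 tcp [ 0.4563 -0.0187  0.1238] jawyaw 0.1237 z [-0.005  0.003 -1.   ] F [-0.01 -0.82 -6.12] M [ 0.043 -0.043  0.016] open 0.0495 q [-0.16 -0.19  1.98  0.    1.36 -1.85]
```

>>> send_rows([
  {"wx":0,"wy":-0.07,"wz":0,"dx":0,"dy":0,"dz":0,"fingers":255},
  {"wx":0,"wy":-0.07,"wz":0,"dx":0,"dy":0,"dz":0,"fingers":255},
  {"wx":0,"wy":0,"wz":0,"dx":0,"dy":0,"dz":0,"fingers":255},
  {"wx":0,"wy":0,"wz":0,"dx":0,"dy":0,"dz":0,"fingers":255},
  {"wx":0,"wy":0,"wz":0,"dx":0,"dy":0,"dz":0,"fingers":255},
  {"wx":0,"wy":0,"wz":0,"dx":0,"dy":0,"dz":0,"fingers":255},
  {"wx":0,"wy":0.065,"wz":0,"dx":0,"dy":0,"dz":0,"fingers":255},
  {"wx":0,"wy":0.065,"wz":0,"dx":0,"dy":0,"dz":0,"fingers":255},
  {"wx":0,"wy":0,"wz":0,"dx":0,"dy":0,"dz":0,"fingers":255},
  {"wx":0,"wy":0,"wz":0,"dx":0,"dy":0,"dz":0,"fingers":255},
])

```text
t: 18.53
tool_pos: [0.4577, -0.0189, 0.1222]
orientation: [0.193, -3.126, -0.007]
force: [-0.2, -0.4, -5.7]
opening: 0.0498
```

```bash
python3 -c "
from h import *
av(5)"
```

```text
F,M mean [-4.510e-01  2.100e-02 -5.524e+00  5.800e-02 -1.100e-02 -1.000e-03] sd [0.209 0.445 0.234 0.017 0.032 0.017]
t 18.78 tcp [ 0.4565 -0.0189  0.1225] jawyaw 0.1232 z [-0.009  0.004 -1.   ] F [ 0.04 -0.31 -5.15] M [0.007 0.039 0.041] open 0.0494 q [-0.16 -0.19  1.98  0.    1.36 -1.85]
```

>>> send_rows([
  {"wx":-0.004,"wy":-0.009,"wz":0.002,"dx":0.8,"dy":-0.1,"dz":-2,"fingers":255},
  {"wx":0,"wy":0,"wz":0,"dx":0,"dy":0,"dz":-2,"fingers":255},
  {"wx":0,"wy":0,"wz":0,"dx":0,"dy":0,"dz":-1.5,"fingers":255},
  {"wx":0,"wy":0,"wz":0,"dx":0,"dy":0,"dz":0,"fingers":255},
  {"wx":0,"wy":0,"wz":0,"dx":0,"dy":0,"dz":0,"fingers":255},
])

```text
t: 19.2
tool_pos: [0.4658, -0.0202, 0.0692]
orientation: [-0.195, 3.125, -0.003]
force: [0.5, -0.3, -5.7]
opening: 0.0497
```

```bash
python3 -c "
from h import *
st()"
```

```text
t 19.2 tcp [ 0.4658 -0.0202  0.0692] jawyaw 0.1249 z [ 0.01  -0.001 -1.   ] F [ 0.47 -0.33 -5.68] M [ 0.081 -0.016 -0.032] open 0.0497 q [-0.15 -0.12  2.02  0.    1.23 -1.85]
```

>>> send_rows([
  {"wx":0,"wy":0.008,"wz":0,"dx":0,"dy":0,"dz":-1,"fingers":255},
  {"wx":0,"wy":0,"wz":0,"dx":0,"dy":0,"dz":-1,"fingers":255},
  {"wx":0,"wy":0,"wz":0,"dx":0,"dy":0,"dz":-1,"fingers":255},
  {"wx":0,"wy":0,"wz":0,"dx":0,"dy":0,"dz":-0.3,"fingers":255},
  {"wx":0,"wy":0,"wz":0,"dx":0,"dy":0,"dz":0,"fingers":255},
])

```text
t: 19.62
tool_pos: [0.4677, -0.0206, 0.0365]
orientation: [-0.195, 3.128, -0.004]
force: [-0.7, -0.0, -5.3]
opening: 0.0495
```

```bash
python3 -c "
from h import *
st()"
```

```text
t 19.62 tcp [ 0.4677 -0.0206  0.0365] jawyaw 0.1248 z [ 0.007 -0.002 -1.   ] F [-0.71 -0.03 -5.31] M [0.122 0.03  0.033] open 0.0495 q [-0.15 -0.06  2.03 -0.    1.16 -1.85]
```

>>> send_rows([
  {"wx":0,"wy":0.006,"wz":0,"dx":-0.08,"dy":0.03,"dz":-0.3,"fingers":255},
  {"wx":0,"wy":0,"wz":0,"dx":0,"dy":0,"dz":0,"fingers":255},
  {"wx":0,"wy":0,"wz":0,"dx":0,"dy":0,"dz":0,"fingers":0},
  {"wx":0,"wy":0,"wz":0,"dx":0,"dy":0,"dz":0,"fingers":0},
  {"wx":0,"wy":0,"wz":0,"dx":0,"dy":0,"dz":0,"fingers":0},
  {"wx":0,"wy":0,"wz":0,"dx":0,"dy":0,"dz":0,"fingers":0},
  {"wx":0,"wy":0,"wz":0,"dx":0,"dy":0,"dz":0,"fingers":0},
  {"wx":0,"wy":0,"wz":0,"dx":0,"dy":0,"dz":1,"fingers":0},
  {"wx":0,"wy":0,"wz":0,"dx":0,"dy":0,"dz":2,"fingers":0},
  {"wx":0,"wy":0,"wz":0,"dx":0,"dy":0,"dz":3,"fingers":0},
  {"wx":0,"wy":0,"wz":0,"dx":0,"dy":0,"dz":2,"fingers":0},
  {"wx":0,"wy":0,"wz":0,"dx":0.45,"dy":-3,"dz":0,"fingers":0},
  {"wx":0,"wy":0,"wz":0,"dx":0.45,"dy":-3,"dz":0,"fingers":0},
  {"wx":0,"wy":0,"wz":0,"dx":0.45,"dy":-3,"dz":0,"fingers":0},
  {"wx":0,"wy":0,"wz":0,"dx":0.3,"dy":-2,"dz":0,"fingers":0},
  {"wx":0,"wy":0,"wz":0,"dx":0,"dy":0,"dz":0,"fingers":0},
  {"wx":0,"wy":0,"wz":0,"dx":0,"dy":0,"dz":0,"fingers":0},
])

```text
t: 21.03
tool_pos: [0.4897, -0.1351, 0.1316]
orientation: [-0.201, 3.118, -0.012]
force: [-0.6, -0.3, 0.6]
opening: 0.0932
```

```bash
python3 -c "
from h import *
s,R=st()
im=robot.read_camera('wrist')[:,:,::-1]; cv2.imwrite('pics/w3.png',im); np.savez('w3.npz',p=s['tool_pos'],R=R)"
```

```text
t 21.03 tcp [ 0.4897 -0.1351  0.1316] jawyaw 0.1284 z [ 0.017 -0.006 -1.   ] F [-0.58 -0.27  0.62] M [ 0.091 -0.001  0.01 ] open 0.0932 q [-0.37 -0.08  1.86  0.    1.34 -2.07]
```

View pics/w3.png

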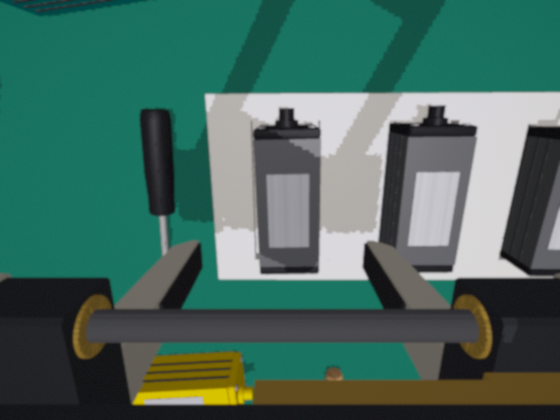

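The middle case is home. The right case's label is at (288,211) and the screwdriver is well clear at x≈158.

Run:
```python
from h import *
im=cv2.imread('pics/w3.png');d=np.load('w3.npz');s={'tool_pos':d['p']};R=d['R']
for p in [(288,211),(435,209.5)]: print(wonz(s,R,*p,.062).round(4))
```

```text
[ 0.4849 -0.1325  0.062 ]
[ 0.4685 -0.0189  0.062 ]
```

>>> send_rows([
  {"wx":0.006,"wy":0.015,"wz":-0.004,"dx":-0.5,"dy":0.2,"dz":-2,"fingers":0},
  {"wx":0,"wy":0,"wz":0,"dx":0,"dy":0,"dz":-3,"fingers":0},
  {"wx":0,"wy":0,"wz":0,"dx":0,"dy":0,"dz":-2,"fingers":0},
  {"wx":0,"wy":0,"wz":0,"dx":0,"dy":0,"dz":0,"fingers":0},
  {"wx":0,"wy":0,"wz":0,"dx":0,"dy":0,"dz":0,"fingers":0},
])

```text
t: 21.5
tool_pos: [0.4837, -0.128, 0.0591]
orientation: [-0.201, 3.133, 0.001]
force: [0.6, -0.2, 0.5]
opening: 0.093
```

```bash
python3 -c "
from h import *
st()"
```

```text
t 21.5 tcp [ 0.4837 -0.128   0.0591] jawyaw 0.128 z [ 0.002  0.001 -1.   ] F [ 0.62 -0.24  0.47] M [ 0.041 -0.022  0.003] open 0.093 q [-0.36 -0.    1.93  0.    1.21 -2.06]
```

>>> send_rows([
  {"wx":0,"wy":0,"wz":-0.004,"dx":0,"dy":-0.55,"dz":-0.4,"fingers":0},
  {"wx":0,"wy":0,"wz":0,"dx":0,"dy":0,"dz":-1,"fingers":0},
  {"wx":0,"wy":0,"wz":0,"dx":0,"dy":0,"dz":-0.6,"fingers":0},
  {"wx":0,"wy":0,"wz":0,"dx":0,"dy":0,"dz":0,"fingers":0},
])

```text
t: 21.83
tool_pos: [0.4847, -0.1327, 0.0396]
orientation: [-0.197, 3.132, -0.0]
force: [-0.3, -0.6, -0.3]
opening: 0.0932
```

```bash
python3 -c "
from h import *
st()"
```

```text
t 21.83 tcp [ 0.4847 -0.1327  0.0396] jawyaw 0.1259 z [ 0.004  0.    -1.   ] F [-0.32 -0.65 -0.33] M [ 0.061  0.055 -0.02 ] open 0.0932 q [-0.37  0.03  1.93  0.    1.17 -2.07]
```

>>> send_rows([
  {"wx":0,"wy":0.004,"wz":-0.001,"dx":-0.05,"dy":0,"dz":-0.55,"fingers":0},
  {"wx":0,"wy":0,"wz":0,"dx":0,"dy":0,"dz":0,"fingers":255},
  {"wx":0,"wy":0,"wz":0,"dx":0,"dy":0,"dz":0,"fingers":255},
  {"wx":0,"wy":0,"wz":0,"dx":0,"dy":0,"dz":0,"fingers":255},
  {"wx":0,"wy":0,"wz":0,"dx":0,"dy":0,"dz":0,"fingers":255},
  {"wx":0,"wy":0,"wz":0,"dx":0,"dy":0,"dz":0,"fingers":255},
  {"wx":0,"wy":0,"wz":0,"dx":0,"dy":0,"dz":0,"fingers":255},
  {"wx":0,"wy":0,"wz":0,"dx":0,"dy":0,"dz":0,"fingers":255},
  {"wx":0,"wy":0,"wz":0,"dx":0,"dy":0,"dz":0,"fingers":255},
  {"wx":0,"wy":0,"wz":0,"dx":0,"dy":0,"dz":0,"fingers":255},
  {"wx":0,"wy":0,"wz":0,"dx":0,"dy":0,"dz":0,"fingers":255},
])

```text
t: 22.75
tool_pos: [0.4857, -0.1332, 0.0354]
orientation: [-0.195, 3.133, -0.001]
force: [0.7, 0.2, -0.3]
opening: 0.0502
```

```bash
python3 -c "
from h import *
st()"
```

```text
t 22.75 tcp [ 0.4857 -0.1332  0.0354] jawyaw 0.1243 z [ 0.002 -0.001 -1.   ] F [ 0.72  0.16 -0.27] M [ 0.012 -0.031 -0.064] open 0.0502 q [-0.37  0.04  1.93  0.    1.16 -2.06]
```

Gripped at (0.4857, -0.1332, 0.0354). Next I lift, read the force, make one stroke, and read again.

>>> send_rows([
  {"wx":0,"wy":0,"wz":0,"dx":0,"dy":0,"dz":1,"fingers":255},
  {"wx":0,"wy":0,"wz":0,"dx":0,"dy":0,"dz":2,"fingers":255},
  {"wx":0,"wy":0,"wz":0,"dx":0,"dy":0,"dz":2,"fingers":255},
  {"wx":0,"wy":0,"wz":0,"dx":0,"dy":0,"dz":2,"fingers":255},
  {"wx":0,"wy":0,"wz":0,"dx":0,"dy":0,"dz":1.2,"fingers":255},
  {"wx":0,"wy":0,"wz":0,"dx":0,"dy":0,"dz":0,"fingers":255},
  {"wx":0,"wy":-0.005,"wz":0,"dx":0,"dy":0,"dz":0,"fingers":255},
  {"wx":0,"wy":0,"wz":0,"dx":0,"dy":0,"dz":0,"fingers":255},
])

```text
t: 23.42
tool_pos: [0.4787, -0.1308, 0.1169]
orientation: [0.195, -3.13, -0.007]
force: [-0.0, 1.3, -6.7]
opening: 0.0496
```

```bash
python3 -c "
from h import *
av(4)"
```

```text
F,M mean [-0.409  0.63  -6.235  0.047 -0.048  0.   ] sd [0.652 0.784 0.356 0.019 0.031 0.023]
t 23.62 tcp [ 0.4781 -0.1306  0.1161] jawyaw 0.1242 z [-0.008  0.005 -1.   ] F [-0.61  0.13 -6.76] M [-0.032  0.017  0.026] open 0.0497 q [-0.37 -0.07  1.88  0.    1.34 -2.07]
```

>>> send_rows([
  {"wx":0,"wy":0,"wz":0,"dx":1.7,"dy":0.21,"dz":0.2,"fingers":255},
  {"wx":0,"wy":0,"wz":0,"dx":2.3,"dy":0.29,"dz":0.3,"fingers":255},
  {"wx":0,"wy":0,"wz":0,"dx":1,"dy":0.12,"dz":0.2,"fingers":255},
  {"wx":0,"wy":0,"wz":0,"dx":0,"dy":0,"dz":0,"fingers":255},
  {"wx":0,"wy":0,"wz":0,"dx":0,"dy":0,"dz":0,"fingers":255},
])

```text
t: 24.03
tool_pos: [0.5267, -0.1233, 0.1184]
orientation: [0.193, -3.12, -0.013]
force: [-1.0, -0.7, -6.1]
opening: 0.0498
```

```bash
python3 -c "
from h import *
av(4)"
```

```text
F,M mean [-0.312 -0.029 -5.961  0.051 -0.03   0.013] sd [0.477 0.423 0.243 0.023 0.037 0.021]
t 24.23 tcp [ 0.5261 -0.1236  0.1188] jawyaw 0.1228 z [-0.015  0.007 -1.   ] F [-0.12 -0.08 -5.8 ] M [ 0.042 -0.03  -0.015] open 0.0492 q [-0.33  0.06  1.75  0.    1.35 -2.02]
```

>>> send_rows([
  {"wx":0,"wy":-0.01,"wz":0,"dx":-1.7,"dy":-0.21,"dz":0,"fingers":255},
  {"wx":0,"wy":0,"wz":0,"dx":-2.3,"dy":-0.29,"dz":0,"fingers":255},
  {"wx":0,"wy":0,"wz":0,"dx":-2,"dy":-0.25,"dz":0,"fingers":255},
  {"wx":0,"wy":0,"wz":0,"dx":-0.5,"dy":-0.06,"dz":0,"fingers":255},
  {"wx":0,"wy":0,"wz":0,"dx":0,"dy":0,"dz":0,"fingers":255},
  {"wx":0,"wy":0,"wz":0,"dx":1.7,"dy":0.21,"dz":0.3,"fingers":255},
  {"wx":0,"wy":0,"wz":0,"dx":2.3,"dy":0.29,"dz":0.3,"fingers":255},
  {"wx":0,"wy":0,"wz":0,"dx":1.5,"dy":0.19,"dz":0.2,"fingers":255},
  {"wx":0,"wy":0,"wz":0,"dx":0,"dy":0,"dz":0,"fingers":255},
  {"wx":0,"wy":0,"wz":0,"dx":-2,"dy":-0.25,"dz":0,"fingers":255},
  {"wx":0,"wy":0,"wz":0,"dx":-2,"dy":-0.25,"dz":0,"fingers":255},
  {"wx":0,"wy":0,"wz":0,"dx":-0.3,"dy":-0.04,"dz":0,"fingers":255},
  {"wx":0,"wy":0,"wz":0,"dx":0,"dy":0,"dz":0,"fingers":255},
  {"wx":0,"wy":0,"wz":0,"dx":0,"dy":0,"dz":0,"fingers":255},
])

```text
t: 25.4
tool_pos: [0.4714, -0.1303, 0.1265]
orientation: [0.189, -3.134, -0.011]
force: [0.5, -1.1, -5.3]
opening: 0.0498
```

```bash
python3 -c "
from h import *
av(4)"
```

```text
F,M mean [ 0.317 -0.363 -5.777  0.02  -0.011 -0.008] sd [0.11  0.606 0.353 0.014 0.024 0.027]
t 25.6 tcp [ 0.4718 -0.1303  0.1266] jawyaw 0.1209 z [-0.002  0.007 -1.   ] F [-0.58  0.1  -6.28] M [-0.027  0.001  0.007] open 0.0497 q [-0.38 -0.1   1.9   0.01  1.35 -2.07]
```

>>> send_rows([
  {"wx":0,"wy":0.07,"wz":0,"dx":0,"dy":0,"dz":0,"fingers":255},
  {"wx":0,"wy":0.07,"wz":0,"dx":0,"dy":0,"dz":0,"fingers":255},
  {"wx":0,"wy":0,"wz":0,"dx":0,"dy":0,"dz":0,"fingers":255},
  {"wx":0,"wy":0,"wz":0,"dx":0,"dy":0,"dz":0,"fingers":255},
  {"wx":0,"wy":0,"wz":0,"dx":0,"dy":0,"dz":0,"fingers":255},
  {"wx":0,"wy":0,"wz":0,"dx":0,"dy":0,"dz":0,"fingers":255},
  {"wx":0,"wy":-0.065,"wz":0,"dx":0,"dy":0,"dz":0,"fingers":255},
  {"wx":0,"wy":-0.065,"wz":0,"dx":0,"dy":0,"dz":0,"fingers":255},
  {"wx":0,"wy":0,"wz":0,"dx":0,"dy":0,"dz":0,"fingers":255},
  {"wx":0,"wy":0,"wz":0,"dx":0,"dy":0,"dz":0,"fingers":255},
])

```text
t: 26.43
tool_pos: [0.4717, -0.1294, 0.1243]
orientation: [0.19, -3.128, -0.012]
force: [-0.8, -0.4, -6.2]
opening: 0.0497
```

```bash
python3 -c "
from h import *
av(5)"
```

```text
F,M mean [-0.133  0.014 -6.253  0.025  0.025 -0.007] sd [0.422 0.397 0.395 0.006 0.026 0.034]
t 26.68 tcp [ 0.4727 -0.1293  0.1241] jawyaw 0.1223 z [-0.009  0.008 -1.   ] F [ 0.34  0.2  -5.34] M [0.076 0.052 0.038] open 0.0496 q [-0.37 -0.09  1.89  0.    1.36 -2.07]
```

>>> send_rows([
  {"wx":0,"wy":-0.07,"wz":0,"dx":0,"dy":0,"dz":0,"fingers":255},
  {"wx":0,"wy":-0.07,"wz":0,"dx":0,"dy":0,"dz":0,"fingers":255},
  {"wx":0,"wy":0,"wz":0,"dx":0,"dy":0,"dz":0,"fingers":255},
  {"wx":0,"wy":0,"wz":0,"dx":0,"dy":0,"dz":0,"fingers":255},
  {"wx":0,"wy":0,"wz":0,"dx":0,"dy":0,"dz":0,"fingers":255},
  {"wx":0,"wy":0,"wz":0,"dx":0,"dy":0,"dz":0,"fingers":255},
  {"wx":0,"wy":0.065,"wz":0,"dx":0,"dy":0,"dz":0,"fingers":255},
  {"wx":0,"wy":0.065,"wz":0,"dx":0,"dy":0,"dz":0,"fingers":255},
  {"wx":0,"wy":0,"wz":0,"dx":0,"dy":0,"dz":0,"fingers":255},
  {"wx":0,"wy":0,"wz":0,"dx":0,"dy":0,"dz":0,"fingers":255},
])

```text
t: 27.52
tool_pos: [0.4746, -0.1292, 0.1229]
orientation: [0.193, -3.124, -0.014]
force: [0.3, 0.6, -5.3]
opening: 0.0493
```

```bash
python3 -c "
from h import *
av(5)"
```

```text
F,M mean [-0.111  0.116 -5.784  0.044 -0.067  0.007] sd [0.733 0.329 0.468 0.033 0.017 0.04 ]
t 27.77 tcp [ 0.4733 -0.1292  0.123 ] jawyaw 0.1224 z [-0.011  0.008 -1.   ] F [ 0.55 -0.27 -5.87] M [ 0.066 -0.075  0.006] open 0.0494 q [-0.37 -0.09  1.89  0.    1.36 -2.07]
```

The right case rattles. Its level moment swung from +0.025 after nose-down to -0.067 N m after nose-up. That is about 0.09 in the expected direction; the left and middle cases swung 0.003 and 0.022 (middle in the wrong direction). Next I refine the window position and carry the case there.

Run:
```python
from h import *
print(onz('side',280+152/7,140+215/7,.16).round(4),onz('top',225+185/8,110+330/8,.16).round(4))
```

```text
[0.7211 0.0622 0.16  ] [0.7235 0.0673 0.16  ]
```

>>> send_rows([
  {"wx":-0.008,"wy":-0.01,"wz":0,"dx":0.3,"dy":0.5,"dz":1,"fingers":255},
  {"wx":0,"wy":0,"wz":-0.004,"dx":0.9,"dy":1.5,"dz":1,"fingers":255},
  {"wx":0,"wy":0,"wz":-0.004,"dx":1.2,"dy":2.2,"dz":1,"fingers":255},
  {"wx":0,"wy":0,"wz":-0.004,"dx":1.2,"dy":2.3,"dz":0.5,"fingers":255},
  {"wx":0,"wy":0,"wz":-0.004,"dx":1.2,"dy":2.3,"dz":0,"fingers":255},
  {"wx":0,"wy":0,"wz":-0.004,"dx":1.2,"dy":2.3,"dz":0,"fingers":255},
  {"wx":0,"wy":0,"wz":-0.004,"dx":1.2,"dy":2.3,"dz":0,"fingers":255},
  {"wx":0,"wy":0,"wz":-0.004,"dx":0.8,"dy":1.5,"dz":0,"fingers":255},
  {"wx":0,"wy":0,"wz":0,"dx":0.4,"dy":0.8,"dz":0,"fingers":255},
  {"wx":0,"wy":0,"wz":0,"dx":0,"dy":0,"dz":0,"fingers":255},
  {"wx":0,"wy":0,"wz":0,"dx":0,"dy":0,"dz":0,"fingers":255},
])

```text
t: 28.68
tool_pos: [0.5602, 0.0373, 0.1709]
orientation: [-0.137, 3.12, -0.004]
force: [0.1, -0.1, -6.4]
opening: 0.0499
```

```bash
python3 -c "
from h import *
st()"
```

```text
t 28.68 tcp [0.5602 0.0373 0.1709] jawyaw 0.088 z [ 0.019 -0.001 -1.   ] F [ 0.13 -0.14 -6.42] M [ 0.068  0.    -0.034] open 0.0499 q [-0.02  0.03  1.68 -0.    1.41 -1.68]
```

>>> send_rows([
  {"wx":0,"wy":0.014,"wz":0,"dx":0.1,"dy":0.7,"dz":-0.7,"fingers":255},
  {"wx":0,"wy":0.004,"wz":0,"dx":0.1,"dy":0.4,"dz":-0.5,"fingers":255},
  {"wx":0,"wy":0,"wz":0,"dx":0,"dy":0,"dz":0,"fingers":255},
  {"wx":0,"wy":0,"wz":0,"dx":0,"dy":0,"dz":0,"fingers":255},
  {"wx":0,"wy":0,"wz":0,"dx":0,"dy":0,"dz":0,"fingers":255},
])

```text
t: 29.1
tool_pos: [0.5609, 0.0461, 0.1575]
orientation: [0.133, -3.137, 0.004]
force: [-0.4, 0.0, -5.3]
opening: 0.0496
```

```bash
python3 -c "
from h import *
s,R=st()
for n in ('side','top','wrist'):
    cv2.imwrite(f'pics/{n}9.png',robot.read_camera(n)[:,:,::-1])
cv2.imwrite('pics/s9.png',cv2.resize(cv2.imread('pics/side9.png')[140:310,190:380],None,fx=3.5,fy=3.5))
cv2.imwrite('pics/t9.png',cv2.resize(cv2.imread('pics/top9.png')[110:300,180:380],None,fx=3.1,fy=3.1))
st()"
```

```text
t 29.1 tcp [0.5609 0.0461 0.1575] jawyaw 0.0847 z [-0.002 -0.003 -1.   ] F [-0.38  0.01 -5.29] M [ 0.019 -0.058  0.024] open 0.0496 q [-0.01  0.07  1.67 -0.    1.41 -1.66]
t 29.25 tcp [0.5612 0.0461 0.158 ] jawyaw 0.0847 z [-0.001 -0.003 -1.   ] F [ 0.17 -0.2  -5.3 ] M [ 0.083 -0.063  0.048] open 0.0496 q [-0.01  0.07  1.67 -0.    1.41 -1.66]
```

View pics/s9.png

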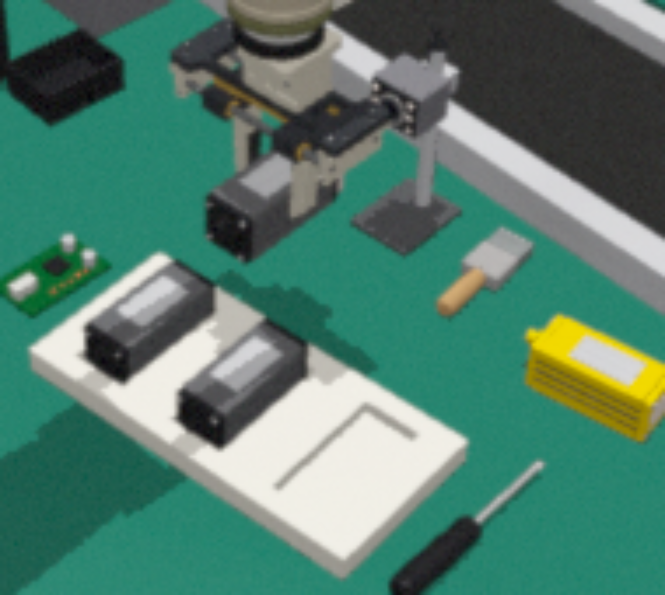

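View pics/t9.png

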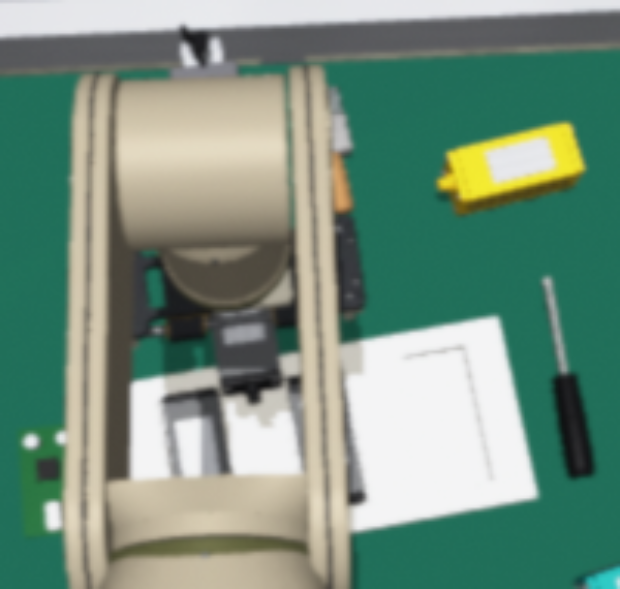

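View pics/wrist9.png

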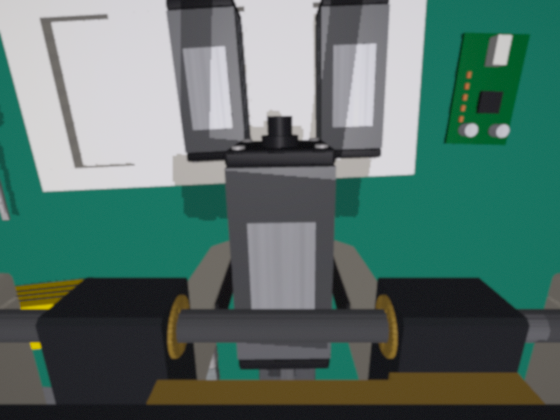

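The side view shows both other cases home, the bystanders in place, and the held case level in front of the reader head. I'll check the held case's position and pitch in the wrist view.

Run:
```python
from h import *
s,R=st()
for p in [(227,167),(336,167),(328,358),(239,358)]: print(wonz(s,R,*p,.1846).round(4))
print('label centre', (s['tool_pos']+[.06*np.cos(.085)-.001,.06*np.sin(.085),.0016]).round(4))
```

```text
t 29.25 tcp [0.5612 0.0461 0.158 ] jawyaw 0.0847 z [-0.001 -0.003 -1.   ] F [ 0.17 -0.2  -5.3 ] M [ 0.083 -0.063  0.048] open 0.0496 q [-0.01  0.07  1.67 -0.    1.41 -1.66]
[0.5074 0.0161 0.1846]
[0.5032 0.0646 0.1846]
[0.6063 0.0741 0.1846]
[0.6105 0.0263 0.1846]
label centre [0.6199 0.0512 0.1596]
```

```bash
python3 -c "
from h import *
s,R=st(); print(abs(s['dq']).max()); print(robot.close_job())"
```

```text
t 29.25 tcp [0.5612 0.0461 0.158 ] jawyaw 0.0847 z [-0.001 -0.003 -1.   ] F [ 0.17 -0.2  -5.3 ] M [ 0.083 -0.063  0.048] open 0.0496 q [-0.01  0.07  1.67 -0.    1.41 -1.66]
0.004044917602537221
the job is handed in; nothing more can be done
None
```

I lifted, shook and tipped all three cases, left to right. The right case is the one that rattles, and I handed the job in at 29.3 s with it held up to the reader.

- **Which one rattles:** After tipping the right case nose-down and then nose-up, its level wrist moment swung from +0.025 to -0.067 N m. That is about the size and direction expected of the loose part. The left case swung 0.003 N m. The middle case swung 0.022 N m the wrong way, which is within noise.
- **Held case:** By my measurements the label is about 102 mm before the window, some 3 mm off its axis sideways and under 1 mm in height. It is square to about 0.01 rad, level to about 0.005 rad, and still, in a 50 N grip. The reader's heading (about 0.09 rad) was measured only roughly, from edges in the images.
- **Other cases and bench:** The last side and wrist views show the left and middle cases back in their pockets. No bystander in view had shifted; the multimeter was outside the final crops, and the arm never went near it.
- **Disagreement between cameras:** The top camera read about 3 to 5 mm away from the side and wrist cameras. The side and wrist cameras agreed on the 62 mm case height, so I used those.

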